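# Pin the glue-up jig, pile the boards and weight them down

### The arm

A 7-joint arm with a two-finger parallel gripper is mounted at the origin on a cart in front of the work surface, level with it; the furniture and walls round the work are solid. World frame = base frame: x ahead of the robot, y to its left, z up, the work surface at z = 0. Lengths are in m, angles in rad, forces in N, time in s.
With the tool pointing down it reaches from about 0.35 to 0.9 m from the base axis. Payload 19.9 kg.
Tool frame: the origin (TCP) lies on the centre line of the jaws, within the pads' length; the fingertips stand 25 mm ahead of it and the grasp point (between the pads) lies 6 mm ahead of it; x points along the fingers, y is the direction in which the jaws open and shut, and the axes are right-handed (so a half turn about x gives the same grasp; the last joint's range is limited). The gripper opens to 94 mm and grips with 3 to 60 N. Pads are 16 mm wide; open, the fingers measure 119 mm over their backs; the gripper's body (75 mm by 177 mm) begins 78 mm behind the grasp point.
Start: joints at [-0.042, 0.417, -0.01, 1.614, 0.005, 1.111, -0.053], TCP at [0.625, 0, 0.23] pointing down, gripper open.
Joint ranges: [-2.81, 2.81], [-0.39, 2.02], [-1.27, 1.25], [0.06, 2.57], [-1.19, 4.33], [0.19, 2], [-2.82, 2.82]. Speed limits (rad/s): [1.89, 1.89, 2.39, 2.39, 3.01, 3.01, 3.01].

### API

Orientations are given as a rotation vector (axis times angle).
In Python, from rig import manip gives the robot as it stands.
- The arm moves only by the tool jog_arm, never from a script. Its argument "deltas" is a list of rows, each a list of 2 entries, a list of its own where there are three numbers: the shift along the tool's x, y, z as a fraction of full scale, then the turn, a rotation vector about the tool's x, y, z as a fraction of full scale. A call has 1 to 20 rows; each row is the pose to reach, as a shift and turn from the pose measured when the call began, along the tool's axes at that moment; what a row does not reach only later rows make up. Full scale, the value 1, is 0.1 m for a shift and 90 degrees for a turn. A row lasts 1/12 s, in which the tool goes at most 41.7 mm and 7.16 degrees, less where a joint would pass 70% of its speed; a pose out of reach is approached as far as the arm can. A call with a number of a shift or a turn outside -1 to 1 is refused whole. A call with a gripper value outside its range is refused whole. "claw" is the finger opening in mm, from 0 to 94, set as the call begins (left out, the last holds). The fingers move at their own pace and stop on an object; the grip force is fixed at half the most. Time passes only in rows, so rows that repeat a pose let the fingers close. It gives the time, the measured TCP pose, the force and the opening at its end, in the units of the state.
- manip.sense(): the state, without advancing time (a new reading comes with each control period).
- manip.grab_frame(name): name is "scene" or "side" or "wrist"; returns a dict with "image" (480x640x3 uint8, red, green, blue), "fov_y" (degrees; the focal length in pixels is half the picture's height over the tangent of half this angle, whatever the lens; pixels are square), "cx", "cy" (the principal point, pixels), "xyz" and "rotation" of the camera in the world. Camera axes: x right, y down, z forward; pixel columns grow to the right and rows downward; lengths in m; the calibration is good to about 2 mm. A picture is of the moment at which its call begins. There is no depth.
- manip.job_done(): hands the job in, once; it reports no verdict.
The state is a dict: "clock": time; "joints": joint angles; "joint_velocities": joint speeds; "joint_efforts": joint torques, N m; "ee_pos": TCP position; "tool_rot": TCP orientation; "contact_force": force on the tool from outside, world axes, zero at the start; "wrist_torque": the same for the moment, N m; "finger_gap": opening from 0.0 (shut) to 1.0 (fully open).
Only numpy, scipy, OpenCV 4.12 (cv2) and the standard library are available. Lean on these libraries where they do the work, as an engineer would, in place of code of your own. Each camera call takes 0.05 s, during which the arm holds its last target. There are 200 camera calls.

### The job

Set up the glue-up of the loose hardwood boards on the jig: fit a locating pin in each of its two bores, the short pair if three boards lie ready, the long pair if there are four or five, leaning each pin clearly (about 15 degrees) so that its lower edge starts in the bore, then straightening it and sliding it fully home. Pile all the boards flat and squarely in the marked bay between the pins, edges flush, and set the press weight square on the pile, handle up and lengthwise along it. Leave the other two pins in the rack and the rest of the bench undisturbed.

Things in the scene. Friction and masses are not known exactly. Their poses are not given: they have to be found in the camera images.
- jig_bay (a point): Glue-up jig: an aluminium plate 90 x 160 x 30 mm (x, y, z) lying fixed on the bench, with a black outline in the middle of its top marking the bay for the pile (50 x 85 mm, long side along y). This point is the centre of the bay on the plate's top face; axes along the plate, z up.
- bore_left (a point): Bore in the jig's top face, 57 mm from the bay's centre along the jig's +y: diameter 21.5 mm, 25 mm deep with a flat floor, 1.5 mm chamfer. This point is the centre of its mouth, level with the jig's top face.
- bore_right (a point): The same bore at the other end, 57 mm from the bay's centre along the jig's -y. This point is the centre of its mouth.
- rack: Pin rack: a light wood block 46 x 200 x 25 mm (x, y, z), fixed, with four holes in a row along its y at -75, -25, 25 and 75 mm, square, each 23 mm wide and 20 mm deep. Origin at the centre of its underside, on the bench.
- weight_grip (a point): Press weight: green plate 54 x 132 x 16 mm (x, y, z) with a dark wood handle bar 20 x 70 x 20 mm along its y on two posts; 0.6 kg. This point is the centre of the handle bar, 44 mm above the underside; the bar is gripped across its 20 mm (x). z up.
- weight: The press weight's body; origin at the centre of its underside.
- board_1_mid (a point): Hardwood board 50 x 85 x 18 mm (x, y, z), red-brown, about 60 g, lying flat on the bench at the start; some of the five boards are absent. This point is its centre, 9 mm above its underside; y along its length, z up.
- board_2_mid (a point): Hardwood board 50 x 85 x 18 mm (x, y, z), red-brown, about 60 g, lying flat on the bench at the start; some of the five boards are absent. This point is its centre, 9 mm above its underside; y along its length, z up.
- board_3_mid (a point): Hardwood board 50 x 85 x 18 mm (x, y, z), red-brown, about 60 g, lying flat on the bench at the start; some of the five boards are absent. This point is its centre, 9 mm above its underside; y along its length, z up.
- board_4_mid (a point): Hardwood board 50 x 85 x 18 mm (x, y, z), red-brown, about 60 g, lying flat on the bench at the start; some of the five boards are absent. This point is its centre, 9 mm above its underside; y along its length, z up.
- board_5_mid (a point): Hardwood board 50 x 85 x 18 mm (x, y, z), red-brown, about 60 g, lying flat on the bench at the start; some of the five boards are absent. This point is its centre, 9 mm above its underside; y along its length, z up.
- long_pin_1_mid (a point): Long locating pin: round steel, 20 mm diameter, 83 mm long, red band near its top, 0.15 kg; stands upright in one of the rack's holes at the start, 20 mm of it inside the hole. This point is its centre, half-way up; z runs along the pin, upwards.
- long_pin_1_foot (a point): The same pin: centre of its foot (lower end face, 1.5 mm chamfer), 41.5 mm below its centre.
- long_pin_2_mid (a point): Long locating pin: round steel, 20 mm diameter, 83 mm long, red band near its top, 0.15 kg; stands upright in one of the rack's holes at the start, 20 mm of it inside the hole. This point is its centre, half-way up; z runs along the pin, upwards.
- long_pin_2_foot (a point): The same pin: centre of its foot (lower end face, 1.5 mm chamfer), 41.5 mm below its centre.
- short_pin_1_mid (a point): Short locating pin: round steel, 20 mm diameter, 63 mm long, brass band near its top, 0.15 kg; stands upright in one of the rack's holes at the start, 20 mm of it inside the hole. This point is its centre, half-way up; z runs along the pin, upwards.
- short_pin_1_foot (a point): The same pin: centre of its foot (lower end face, 1.5 mm chamfer), 31.5 mm below its centre.
- short_pin_2_mid (a point): Short locating pin: round steel, 20 mm diameter, 63 mm long, brass band near its top, 0.15 kg; stands upright in one of the rack's holes at the start, 20 mm of it inside the hole. This point is its centre, half-way up; z runs along the pin, upwards.
- short_pin_2_foot (a point): The same pin: centre of its foot (lower end face, 1.5 mm chamfer), 31.5 mm below its centre.
- disc: Small carved clay disc, 39 mm across, 12 mm high; bystander. Origin at its underside.
- bead: Pale shell bead, 28 x 34 x 22 mm; bystander. Origin at its underside.
- wood_post: Upright red hardwood post, 30 x 32 x 75 mm; bystander behind the work. Origin at its underside.
- egg_stone: Brown egg-shaped stone, 34 x 44 x 26 mm; bystander behind the work. Origin at its underside.
There are look-alikes about, which are no part of the job. What is shaped like the part that bears short_pin_2_mid but green or purple is not meant.

How it is judged:
On the way, in this order (a step that is already met when the one before it is completed fails the run):
1. a leaning pin has its lower edge in one of the bores (((horizontal distance between long_pin_1_foot and bore_left below 0.008 m and z of long_pin_1_foot in the frame of bore_left below 0.0015 m and angle between long_pin_1_foot's own z axis and vertical above 0.12 rad) or (horizontal distance between long_pin_1_foot and bore_right below 0.008 m and z of long_pin_1_foot in the frame of bore_right below 0.0015 m and angle between long_pin_1_foot's own z axis and vertical above 0.12 rad) or (horizontal distance between long_pin_2_foot and bore_left below 0.008 m and z of long_pin_2_foot in the frame of bore_left below 0.0015 m and angle between long_pin_2_foot's own z axis and vertical above 0.12 rad) or (horizontal distance between long_pin_2_foot and bore_right below 0.008 m and z of long_pin_2_foot in the frame of bore_right below 0.0015 m and angle between long_pin_2_foot's own z axis and vertical above 0.12 rad) or (horizontal distance between short_pin_1_foot and bore_left below 0.008 m and z of short_pin_1_foot in the frame of bore_left below 0.0015 m and angle between short_pin_1_foot's own z axis and vertical above 0.12 rad) or (horizontal distance between short_pin_1_foot and bore_right below 0.008 m and z of short_pin_1_foot in the frame of bore_right below 0.0015 m and angle between short_pin_1_foot's own z axis and vertical above 0.12 rad) or (horizontal distance between short_pin_2_foot and bore_left below 0.008 m and z of short_pin_2_foot in the frame of bore_left below 0.0015 m and angle between short_pin_2_foot's own z axis and vertical above 0.12 rad) or (horizontal distance between short_pin_2_foot and bore_right below 0.008 m and z of short_pin_2_foot in the frame of bore_right below 0.0015 m and angle between short_pin_2_foot's own z axis and vertical above 0.12 rad))), for 0.1 s.
2. a pin stands upright, fully home in a bore (((horizontal distance between long_pin_1_foot and bore_left below 0.003 m and z of long_pin_1_foot in the frame of bore_left below -0.022 m and angle between long_pin_1_foot's own z axis and vertical below 0.06 rad) or (horizontal distance between long_pin_1_foot and bore_right below 0.003 m and z of long_pin_1_foot in the frame of bore_right below -0.022 m and angle between long_pin_1_foot's own z axis and vertical below 0.06 rad) or (horizontal distance between long_pin_2_foot and bore_left below 0.003 m and z of long_pin_2_foot in the frame of bore_left below -0.022 m and angle between long_pin_2_foot's own z axis and vertical below 0.06 rad) or (horizontal distance between long_pin_2_foot and bore_right below 0.003 m and z of long_pin_2_foot in the frame of bore_right below -0.022 m and angle between long_pin_2_foot's own z axis and vertical below 0.06 rad) or (horizontal distance between short_pin_1_foot and bore_left below 0.003 m and z of short_pin_1_foot in the frame of bore_left below -0.022 m and angle between short_pin_1_foot's own z axis and vertical below 0.06 rad) or (horizontal distance between short_pin_1_foot and bore_right below 0.003 m and z of short_pin_1_foot in the frame of bore_right below -0.022 m and angle between short_pin_1_foot's own z axis and vertical below 0.06 rad) or (horizontal distance between short_pin_2_foot and bore_left below 0.003 m and z of short_pin_2_foot in the frame of bore_left below -0.022 m and angle between short_pin_2_foot's own z axis and vertical below 0.06 rad) or (horizontal distance between short_pin_2_foot and bore_right below 0.003 m and z of short_pin_2_foot in the frame of bore_right below -0.022 m and angle between short_pin_2_foot's own z axis and vertical below 0.06 rad))), for 0.2 s.
3. the second pin, leaning, has its lower edge in the bore still empty (((horizontal distance between long_pin_1_foot and bore_left below 0.008 m and z of long_pin_1_foot in the frame of bore_left below 0.0015 m and angle between long_pin_1_foot's own z axis and vertical above 0.12 rad) or (horizontal distance between long_pin_1_foot and bore_right below 0.008 m and z of long_pin_1_foot in the frame of bore_right below 0.0015 m and angle between long_pin_1_foot's own z axis and vertical above 0.12 rad) or (horizontal distance between long_pin_2_foot and bore_left below 0.008 m and z of long_pin_2_foot in the frame of bore_left below 0.0015 m and angle between long_pin_2_foot's own z axis and vertical above 0.12 rad) or (horizontal distance between long_pin_2_foot and bore_right below 0.008 m and z of long_pin_2_foot in the frame of bore_right below 0.0015 m and angle between long_pin_2_foot's own z axis and vertical above 0.12 rad) or (horizontal distance between short_pin_1_foot and bore_left below 0.008 m and z of short_pin_1_foot in the frame of bore_left below 0.0015 m and angle between short_pin_1_foot's own z axis and vertical above 0.12 rad) or (horizontal distance between short_pin_1_foot and bore_right below 0.008 m and z of short_pin_1_foot in the frame of bore_right below 0.0015 m and angle between short_pin_1_foot's own z axis and vertical above 0.12 rad) or (horizontal distance between short_pin_2_foot and bore_left below 0.008 m and z of short_pin_2_foot in the frame of bore_left below 0.0015 m and angle between short_pin_2_foot's own z axis and vertical above 0.12 rad) or (horizontal distance between short_pin_2_foot and bore_right below 0.008 m and z of short_pin_2_foot in the frame of bore_right below 0.0015 m and angle between short_pin_2_foot's own z axis and vertical above 0.12 rad))), for 0.1 s.
4. both bores hold a pin, upright and fully home (((horizontal distance between long_pin_1_foot and bore_left below 0.003 m and z of long_pin_1_foot in the frame of bore_left below -0.022 m and angle between long_pin_1_foot's own z axis and vertical below 0.06 rad) or (horizontal distance between long_pin_2_foot and bore_left below 0.003 m and z of long_pin_2_foot in the frame of bore_left below -0.022 m and angle between long_pin_2_foot's own z axis and vertical below 0.06 rad) or (horizontal distance between short_pin_1_foot and bore_left below 0.003 m and z of short_pin_1_foot in the frame of bore_left below -0.022 m and angle between short_pin_1_foot's own z axis and vertical below 0.06 rad) or (horizontal distance between short_pin_2_foot and bore_left below 0.003 m and z of short_pin_2_foot in the frame of bore_left below -0.022 m and angle between short_pin_2_foot's own z axis and vertical below 0.06 rad)) and ((horizontal distance between long_pin_1_foot and bore_right below 0.003 m and z of long_pin_1_foot in the frame of bore_right below -0.022 m and angle between long_pin_1_foot's own z axis and vertical below 0.06 rad) or (horizontal distance between long_pin_2_foot and bore_right below 0.003 m and z of long_pin_2_foot in the frame of bore_right below -0.022 m and angle between long_pin_2_foot's own z axis and vertical below 0.06 rad) or (horizontal distance between short_pin_1_foot and bore_right below 0.003 m and z of short_pin_1_foot in the frame of bore_right below -0.022 m and angle between short_pin_1_foot's own z axis and vertical below 0.06 rad) or (horizontal distance between short_pin_2_foot and bore_right below 0.003 m and z of short_pin_2_foot in the frame of bore_right below -0.022 m and angle between short_pin_2_foot's own z axis and vertical below 0.06 rad))), for 0.2 s.
At the end, for the whole second after the job is handed in: The right pair of pins fully home (3 mm, 0.06 rad of upright), the other pair in the rack; every board flat in one pile in the bay, within 7 mm and 0.08 rad; the weight still and level on top, within 12 mm and 0.1 rad (horizontal distance between each of board_1_mid, board_2_mid, board_3_mid, board_4_mid, board_5_mid and jig_bay below 0.007 m and angle between the y axis of each of board_1_mid, board_2_mid, board_3_mid, board_4_mid, board_5_mid and the y axis of jig_bay, either way round below 0.08 rad and angle between each of board_1_mid, board_2_mid, board_3_mid, board_4_mid, board_5_mid, weight_grip's own z axis and vertical below 0.05 rad and horizontal distance between weight_grip and jig_bay below 0.012 m and angle between the y axis of weight_grip and the y axis of jig_bay, either way round below 0.1 rad and linear speed of weight below 0.02 m/s and ((z of any of board_1_mid, board_2_mid, board_3_mid, board_4_mid, board_5_mid in the frame of jig_bay above 0.054 m and ((horizontal distance between long_pin_1_foot and bore_left below 0.003 m and z of long_pin_1_foot in the frame of bore_left below -0.022 m and angle between each of long_pin_1_foot, long_pin_2_foot's own z axis and vertical below 0.06 rad and horizontal distance between long_pin_2_foot and bore_right below 0.003 m and z of long_pin_2_foot in the frame of bore_right below -0.022 m) or (horizontal distance between long_pin_1_foot and bore_right below 0.003 m and z of long_pin_1_foot in the frame of bore_right below -0.022 m and angle between each of long_pin_1_foot, long_pin_2_foot's own z axis and vertical below 0.06 rad and horizontal distance between long_pin_2_foot and bore_left below 0.003 m and z of long_pin_2_foot in the frame of bore_left below -0.022 m)) and x of short_pin_1_foot in the frame of rack between -0.01 and 0.01 m and z of each of short_pin_1_foot, short_pin_2_foot in the frame of rack below 0.012 m and angle between each of short_pin_1_foot, short_pin_2_foot's own z axis and vertical below 0.3 rad and x of short_pin_2_foot in the frame of rack between -0.01 and 0.01 m) or (z of each of board_1_mid, board_2_mid, board_3_mid, board_4_mid, board_5_mid in the frame of jig_bay below 0.054 m and ((horizontal distance between short_pin_1_foot and bore_left below 0.003 m and z of short_pin_1_foot in the frame of bore_left below -0.022 m and angle between each of short_pin_1_foot, short_pin_2_foot's own z axis and vertical below 0.06 rad and horizontal distance between short_pin_2_foot and bore_right below 0.003 m and z of short_pin_2_foot in the frame of bore_right below -0.022 m) or (horizontal distance between short_pin_1_foot and bore_right below 0.003 m and z of short_pin_1_foot in the frame of bore_right below -0.022 m and angle between each of short_pin_1_foot, short_pin_2_foot's own z axis and vertical below 0.06 rad and horizontal distance between short_pin_2_foot and bore_left below 0.003 m and z of short_pin_2_foot in the frame of bore_left below -0.022 m)) and x of long_pin_1_foot in the frame of rack between -0.01 and 0.01 m and z of each of long_pin_1_foot, long_pin_2_foot in the frame of rack below 0.012 m and angle between each of long_pin_1_foot, long_pin_2_foot's own z axis and vertical below 0.3 rad and x of long_pin_2_foot in the frame of rack between -0.01 and 0.01 m))); the robot touches nothing.
It fails at once if a bystander is shifted by more than 30 mm (distance of any of disc, bead, wood_post, egg_stone from where it was at the start of the episode above 0.03 m).
Of board_1, board_2, board_3, board_4, board_5 only 3 to 5 are there at a start; the rules pass over those that are not, and their reading is None.
At some moment in a run one of weight may be knocked a few centimetres aside while the robot is not near it.
It also fails if it takes over 210 s, if anything falls off the work surface, if the arm or the gripper's body presses on something with over 40 N, if the wrist force passes 120 N, or if a joint passes its speed limit or range.

## Working session

There is one attempt and no reset: what is moved stays moved. The work goes in short steps, Python scripts to look and compute and a tool call to move; the robot and the scene stay as the last step left them, time stands still between calls to the robot, and variables do not carry over. Pictures are saved under pics/ and viewed, about 12 in all and at most 16, crops included, and the job is handed in when it is done.

Besides the shell and the picture viewer there is one more tool, called after "Call:" as name(argument=value, ...), one argument or row to a line, values as JSON. jog_arm: Moves the arm, as the interface text tells. Shift numbers are shares of 0.1 m and turn numbers shares of 90 degrees, none past 1 either way. Its arguments: {"type":"object","properties":{"deltas":{"type":"array","items":{"type":"array"}},"claw":{"type":"number"}},"required":["deltas"]}

```bash
ls; mkdir -p pics; cat > h.py <<'E'
import numpy as np, cv2
from scipy.spatial.transform import Rotation as R
from rig import manip
def shot(name,fn=None):
    f=manip.grab_frame(name)
    if fn: cv2.imwrite('pics/'+fn,f['image'][:,:,::-1])
    return f
def rot(f):
    r=np.array(f['rotation'],float)
    return r if r.shape==(3,3) else R.from_rotvec(r).as_matrix()
def foc(f): return 240/np.tan(np.radians(f['fov_y'])/2)
def ray(f,u,v):
    return rot(f)@np.array([(u-f['cx'])/foc(f),(v-f['cy'])/foc(f),1.])
def onplane(f,u,v,z):
    d=ray(f,u,v);c=np.array(f['xyz']);return c+d*(z-c[2])/d[2]
def proj(f,p):
    q=rot(f).T@(np.array(p)-np.array(f['xyz']));return q[:2]/q[2]*foc(f)+[f['cx'],f['cy']]
def tool():
    s=manip.sense();return np.array(s['ee_pos']),R.from_rotvec(s['tool_rot'])
def delta(p,Rm=None):
    """shift & turn fractions to world TCP pose"""
    p0,R0=tool();d=R0.inv().apply(np.array(p)-p0)/0.1
    t=np.zeros(3) if Rm is None else (R0.inv()*Rm).as_rotvec()/(np.pi/2)
    return d.round(3),t.round(4)
E
python3 - <<'E'
from h import *
import pickle
print(manip.sense())
F={}
for n in['scene','side','wrist']:
    f=shot(n,n+'0.png');F[n]=f;print(n,{k:v for k,v in f.items() if k!='image'})
pickle.dump(F,open('F0.pkl','wb'))
E
```

```text
pics
{'clock': 0.0, 'joints': array([-0.04152313,  0.41794198, -0.0103194 ,  1.6141798 ,  0.0046732 ,
        1.11070744, -0.05301095]), 'joint_velocities': array([ 0.00065128,  0.00299637,  0.0010075 , -0.00055571,  0.00015904,
        0.00055575, -0.00103798]), 'joint_efforts': array([ 3.52895018e-03, -8.51262331e+01,  6.40313700e-01, -4.25991547e+01,
       -4.87577857e-02,  1.87510403e-02,  1.73272206e-04]), 'ee_pos': array([6.24646331e-01, 2.05891728e-05, 2.29842794e-01]), 'tool_rot': array([ 1.20856484,  1.21005775, -1.21010259]), 'contact_force': array([ 0.26822551, -0.03014485, -0.61676554]), 'wrist_torque': array([ 0.0244037 , -0.03834824, -0.05809672]), 'finger_gap': 1.002037112127706}
scene {'fov_y': 48.65908932707702, 'cx': 316.7008066954946, 'cy': 236.97220373190245, 'xyz': array([0.29491275, 0.62021873, 0.80275092]), 'rotation': array([-0.66636388,  2.71862548, -0.97885342])}
side {'fov_y': 42.75961641659725, 'cx': 322.8930650713982, 'cy': 238.13371638864945, 'xyz': array([ 0.54760948, -0.67944433,  1.24387601]), 'rotation': array([-2.57848453,  0.01088828, -0.01085753])}
wrist {'fov_y': 67.78012548182203, 'cx': 321.6015848485155, 'cy': 237.6893438636025, 'xyz': array([0.62484217, 0.06630249, 0.38487109]), 'rotation': array([ 2.90953119e+00,  1.25317290e-03, -1.43586670e-03])}
```

View pics/scene0.png

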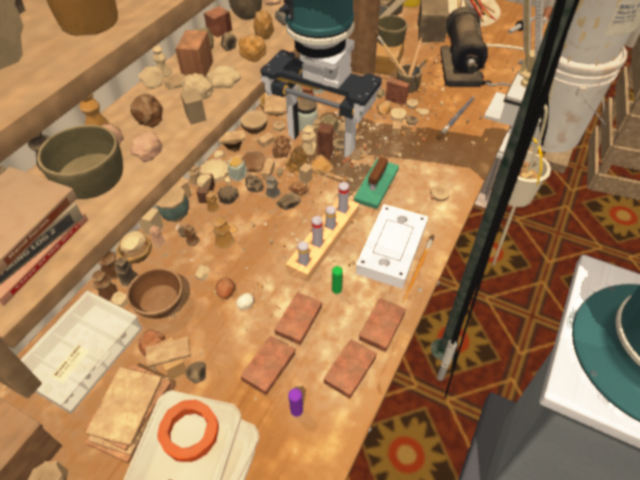

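View pics/side0.png

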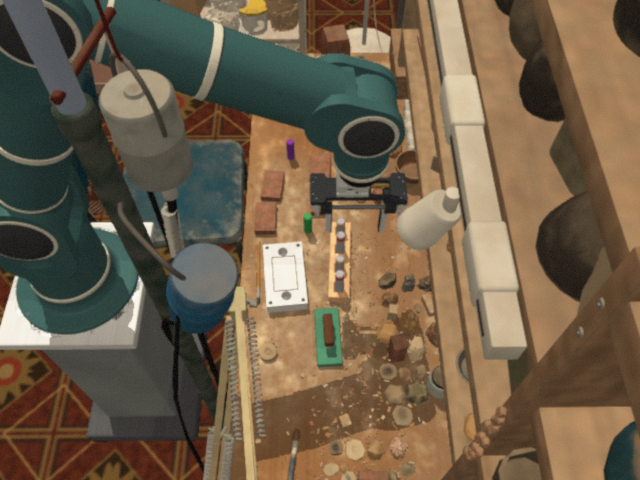

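View pics/wrist0.png

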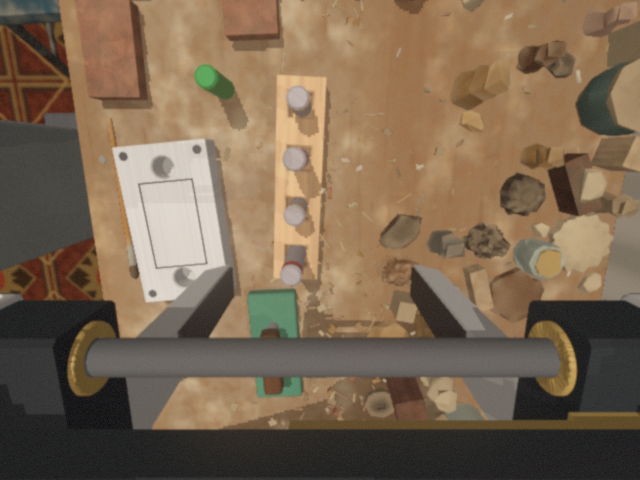

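The scene view shows four red-brown boards at about (299,317), (268,363), (382,324) and (350,366). It also shows the jig at (394,245), the rack with four pins (303,255)–(344,195), and the weight at (377,183). The green (337,280) and purple (296,402) cylinders are look-alikes. Next I'll crop in on the rack and the boards.

```bash
cat > a.py <<'E'
from h import *
import pickle
F=pickle.load(open('F0.pkl','rb'))
s=F['scene']['image'];w=F['wrist']['image'];d=F['side']['image']
a=cv2.resize(s[170:290,280:440],(400,300),interpolation=cv2.INTER_CUBIC)
b=cv2.resize(s[280:430,230:430],(400,300),interpolation=cv2.INTER_CUBIC)
c=cv2.resize(w[60:300,90:410],(400,300))
e=cv2.resize(d[130:370,180:500],(400,300),interpolation=cv2.INTER_CUBIC)
cv2.imwrite('pics/comp1.png',np.vstack([np.hstack([a,b]),np.hstack([c,e])])[:,:,::-1])
f=F['wrist'];g=cv2.cvtColor(w,cv2.COLOR_RGB2HSV)
m=((g[:,:,1]<45)&(g[:,:,2]>130)).astype(np.uint8);m[:,240:]=0;m[:,:100]=0
cs,_=cv2.findContours(m,cv2.RETR_CCOMP,cv2.CHAIN_APPROX_NONE)
for k in cs:
    if cv2.contourArea(k)>150:
        r=cv2.minAreaRect(k);P=np.array([onplane(f,*q,0.03)[:2] for q in cv2.boxPoints(r)])
        print(cv2.contourArea(k),np.round(r[0]),P.mean(0).round(4),np.linalg.norm(P[0]-P[1]).round(4),np.linalg.norm(P[2]-P[1]).round(4), P.round(3).tolist())
# boards in scene
f=F['scene'];g=cv2.cvtColor(s,cv2.COLOR_RGB2HSV)
for nm,(u,v) in dict(A=(299,317),B=(268,363),C=(382,324),D=(350,366),pinA=(303,245),grn=(337,268)).items():
    print(nm,s[v,u],g[v,u],onplane(f,u,v,0.018).round(3))
E
python3 a.py; python3 -c "
from h import *
print(tool()[1].as_matrix().round(3))"
```

```text
14070.0 [177. 222.] [ 0.4787 -0.006 ] 0.0948 0.1728 [[0.422, 0.071], [0.515, 0.09], [0.54, -0.081], [0.437, -0.104]]
152.5 [158. 166.] [0.4653 0.0544] 0.0122 0.0166 [[0.459, 0.062], [0.472, 0.063], [0.471, 0.046], [0.459, 0.046]]
A [198 132  90] [ 12 139 198] [0.553 0.218 0.018]
B [201 133  91] [ 11 140 201] [0.556 0.316 0.018]
C [199 130  89] [ 11 141 199] [0.422 0.166 0.018]
D [203 133  91] [ 11 141 203] [0.437 0.26  0.018]
pinA [231 214 203] [ 12  31 231] [0.623 0.076 0.018]
grn [ 52 199  74] [ 64 188 199] [0.542 0.095 0.018]
[[-0.001  1.    -0.   ]
 [-0.    -0.    -1.   ]
 [-1.    -0.001  0.   ]]
```

View pics/comp1.png

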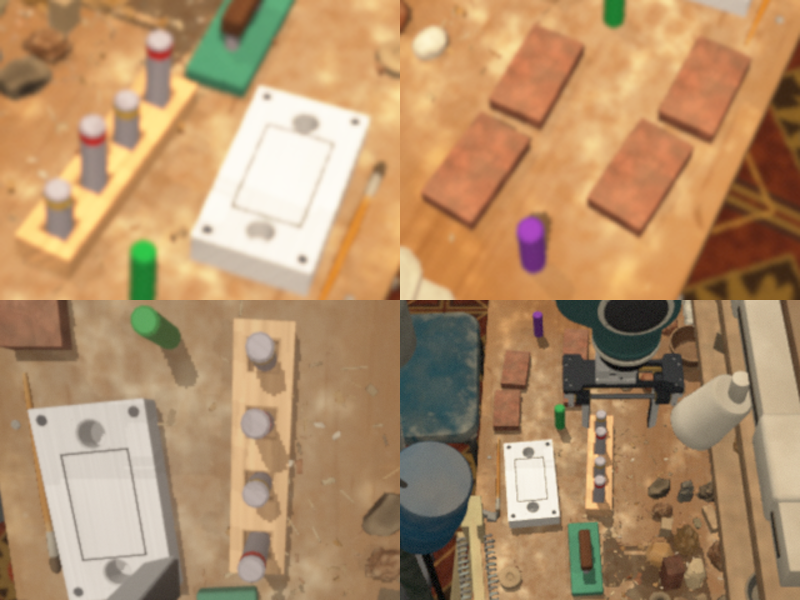

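The pins from +y to -y are short (brass), long (red), short, long. In the wrist frame the long ones are at about (296,158) and (291,272). Nothing else is both steel and red-banded, so those two are the ones meant, because four boards call for the long pair. The boards are A, B, C and D, with no fifth visible. Next I'll move over the jig and rack for a close measurement.

Call:
jog_arm(
  deltas=[
    [[-0.2,-1.0,0.75],[0,0,0]],
    [[-0.2,-1.0,0.75],[0,0,0]],
    [[-0.2,-1.0,0.75],[0,0,0]],
    [[-0.2,-1.0,0.75],[0,0,0]],
    [[-0.2,-1.0,0.75],[0,0,0]],
    [[-0.2,-1.0,0.75],[0,0,0]],
    [[-0.2,-1.0,0.75],[0,0,0]],
  ],
)

```text
clock: 0.73
ee_pos: [0.5253, -0.0741, 0.2498]
tool_rot: [1.208, 1.211, -1.209]
contact_force: [-0.3, 0.6, -0.0]
finger_gap: 0.999
```

```bash
python3 - <<'E'
from h import *
import pickle
f=shot('wrist','w1.png');pickle.dump(f,open('w1.pkl','wb'));print(tool()[0],f['xyz'])
E
```

```text
[ 0.52534024 -0.07411878  0.24966962] [ 0.5254246  -0.00788384  0.40480139]
```

View pics/w1.png

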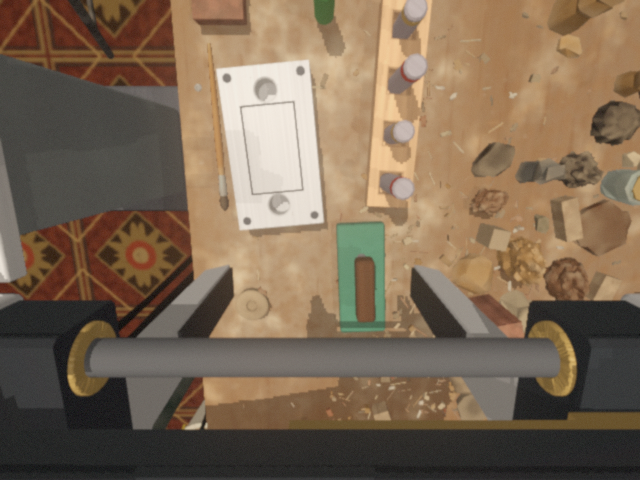

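This view shows the jig at (270,148) with bores near (265,88) and (279,203). The pin tops are near (414,11), (413,67), (402,132) and (402,187), and the weight is at (361,276). I'll refine these by mask.

```bash
cat > b.py <<'E'
from h import *
import pickle
f=pickle.load(open('w1.pkl','rb'));w=f['image'];g=cv2.cvtColor(w,cv2.COLOR_RGB2HSV)
P=lambda q,z:onplane(f,q[0],q[1],z)[:2]
# jig plate outline
m=((g[:,:,1]<50)&(g[:,:,2]>120)).astype(np.uint8);m[:,:200]=0;m[:,340:]=0;m[245:]=0
k=max(cv2.findContours(m,cv2.RETR_EXTERNAL,2)[0],key=cv2.contourArea)
r=cv2.minAreaRect(k);B=np.array([P(q,.03) for q in cv2.boxPoints(r)]);print('plate',r,B.mean(0).round(4),np.linalg.norm(B[0]-B[1]),np.linalg.norm(B[1]-B[2]))
# outline
gray=cv2.cvtColor(w,cv2.COLOR_RGB2GRAY);bh=cv2.morphologyEx(gray,cv2.MORPH_BLACKHAT,np.ones((9,9)))
mm=(bh>40).astype(np.uint8);mm[:95]=0;mm[200:]=0;mm[:,:232]=0;mm[:,312:]=0
k=max(cv2.findContours(mm,cv2.RETR_EXTERNAL,2)[0],key=cv2.contourArea)
r=cv2.minAreaRect(k);B=np.array([P(q,.03) for q in cv2.boxPoints(r)]);e=[B[1]-B[0],B[2]-B[1]];e.sort(key=np.linalg.norm)
y=e[1]/np.linalg.norm(e[1]);y*=np.sign(y[1]);print('bay',r,B.mean(0).round(4),[np.linalg.norm(a).round(4) for a in e],'yaw',np.degrees(np.arctan2(-y[0],y[1])))
c=B.mean(0);print('bores',(c+.057*y).round(4),(c-.057*y).round(4),proj(f,[*(c+.057*y),.03]),proj(f,[*(c-.057*y),.03]))
# pin tops
m=((g[:,:,1]<60)&(g[:,:,2]>120)).astype(np.uint8)
for u,v,z in[(414,11,.068),(413,67,.088),(402,132,.068),(402,187,.088)]:
    q=np.zeros_like(m);q[max(0,v-20):v+20,u-20:u+20]=m[max(0,v-20):v+20,u-20:u+20]
    k=max(cv2.findContours(q,cv2.RETR_EXTERNAL,2)[0],key=cv2.contourArea)
    (x,yy),rad=cv2.minEnclosingCircle(k);print('pin',x,yy,rad,'expect r',0.01*foc(f)/(f['xyz'][2]-z),P((x,yy),z).round(4))
q=cv2.resize(w[0:240,190:440],None,fx=2.4,fy=2.4,interpolation=cv2.INTER_CUBIC)
cv2.imwrite('pics/c1.png',q[:,:,::-1])
# rack
m=cv2.inRange(g,(12,80,190),(25,170,255));m[:,:360]=0;m[:,440:]=0;m[220:]=0
k=max(cv2.findContours(cv2.morphologyEx(m,cv2.MORPH_CLOSE,np.ones((25,25))),cv2.RETR_EXTERNAL,2)[0],key=cv2.contourArea)
r=cv2.minAreaRect(k);print('rack',r,P(r[0],.025))
E
python3 b.py
```

```text
plate ((270.376220703125, 145.2623748779297), (164.57913208007812, 93.83199310302734), 84.2894058227539) [ 0.4731 -0.0041] 0.09097040153549495 0.16138281875430502
bay ((271.30157470703125, 147.8152313232422), (90.34657287597656, 54.96805953979492), 84.14398956298828) [ 0.4739 -0.0037] [np.float64(0.0546), np.float64(0.0888)] yaw 5.320397502069103
bores [0.4686 0.053 ] [ 0.4791 -0.0605] [264.24366351  89.52106687] [278.02373486 204.51796799]
pin 416.0 9.199999809265137 12.870220184326172 expect r 10.60837433513842 [0.6042 0.1103]
pin 414.5789489746094 66.24122619628906 13.015218734741211 expect r 11.278091999516457 [0.601  0.0616]
pin 403.04998779296875 130.89999389648438 11.292240142822266 expect r 10.60837433513842 [0.5987 0.012 ]
pin 402.6071472167969 188.2142791748047 11.214889526367188 expect r 11.278091999516457 [ 0.5966 -0.0377]
rack ((399.4999694824219, 109.49998474121094), (78.99998474121094, 218.99996948242188), 0.0) [0.60333701 0.03524057]
```

View pics/c1.png

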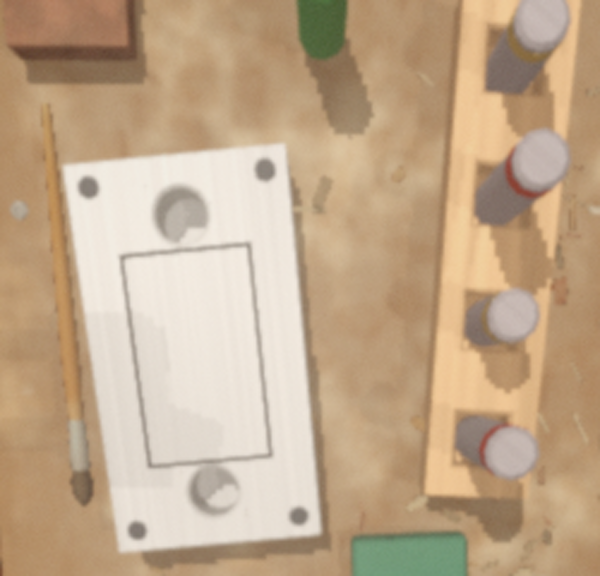

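Call:
jog_arm(
  deltas=[
    [[0.4,0.713,-0.364],[0,0,0]],
    [[0.9,0.713,-0.364],[0,0,0]],
    [[0.9,0.713,-0.364],[0,0,0]],
    [[0.9,0.713,-0.364],[0,0,0]],
    [[0.9,0.713,-0.364],[0,0,0]],
    [[0.9,0.713,-0.364],[0,0,0]],
  ],
  claw=50,
)

```text
clock: 1.28
ee_pos: [0.5966, -0.0375, 0.1599]
tool_rot: [1.207, 1.211, -1.209]
contact_force: [-0.3, -1.0, 1.2]
finger_gap: 0.61
```

```bash
python3 - <<'E'
from h import *
import pickle
f=shot('wrist','w2.png');pickle.dump(f,open('w2.pkl','wb'));print(tool()[0])
for p in[(0.5966,-.0377,.088),(.601,.0616,.088),(.5987,.012,.068)]:print(proj(f,p))
E
```

```text
[ 0.59683134 -0.03787468  0.16082253]
[321.66925732 256.68105828]
[329.47134777  96.82562738]
[324.97221902 178.54635602]
```

View pics/w2.png

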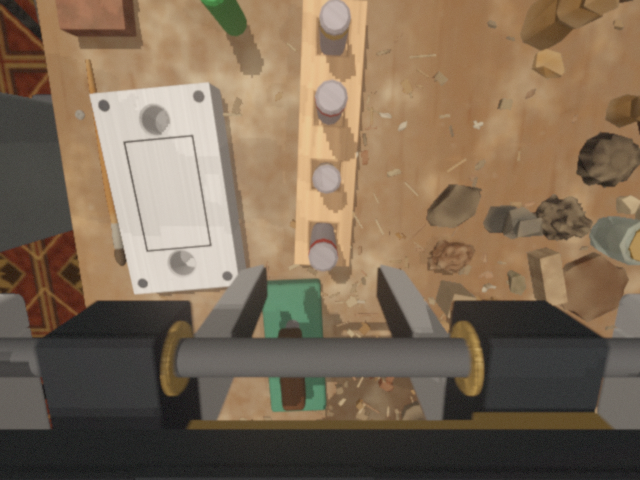

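The pin top appears at (323,257) against a prediction of (322,257), so the aim is good. I'll descend and grip.

Call:
jog_arm(
  deltas=[
    [[0.4,0.005,0],[0,0,0]],
    [[0.7,0.005,0],[0,0,0]],
    [[0.828,0.005,0],[0,0,0]],
    [[0.828,0.005,0],[0,0,0]],
    [[0.828,0.005,0],[0,0,0]],
    [[0.828,0.005,0],[0,0,0]],
  ],
)

```text
clock: 1.83
ee_pos: [0.5985, -0.0381, 0.0803]
tool_rot: [1.21, 1.207, -1.206]
contact_force: [-0.2, 0.3, 1.1]
finger_gap: 0.532
```

Call:
jog_arm(
  deltas=[
    [[0,0,0],[0,0,0]],
    [[0,0,0],[0,0,0]],
    [[0,0,0],[0,0,0]],
    [[0,0,0],[0,0,0]],
    [[0,0,0],[0,0,0]],
    [[0,0,0],[0,0,0]],
    [[0,0,0],[0,0,0]],
    [[0,0,0],[0,0,0]],
    [[0,0,0],[0,0,0]],
    [[0,0,0],[0,0,0]],
  ],
  claw=10,
)

```text
clock: 2.67
ee_pos: [0.5986, -0.0381, 0.0805]
tool_rot: [1.21, 1.207, -1.206]
contact_force: [-0.7, 0.5, 5.9]
finger_gap: 0.208
```

Call:
jog_arm(
  deltas=[
    [[-0.1,0,0],[0,0,0]],
    [[-0.4,0,0],[0,0,0]],
    [[-0.7,0,0],[0,0,0]],
    [[-0.7,0,0],[0,0,0]],
    [[-0.7,0,0],[0,0,0]],
    [[-0.7,0,0],[0,0,0]],
  ],
)

```text
clock: 3.17
ee_pos: [0.598, -0.038, 0.1501]
tool_rot: [1.21, 1.208, -1.207]
contact_force: [-0.3, -0.4, -3.0]
finger_gap: 0.205
```

```bash
cat >> h.py <<'E'
R0=R.from_matrix(np.array([[0,1,0],[0,0,-1],[-1,0,0.]]))
def ori(yaw,lean=0): return R.from_euler('z',yaw,degrees=True)*R.from_euler('x',-lean,degrees=True)*R0
def pinpose(bore,yaw,lean,offy,zf,L,ox=0,oz=0):
    """TCP pose with foot at bore+offy*jig_y, zf above mouth; pin L ahead of TCP, oz along tool z, ox along tool y"""
    Rm=ori(yaw,lean);yj=R.from_euler('z',yaw,degrees=True).apply([0,1,0])
    foot=np.array([bore[0],bore[1],.03])+offy*yj+[0,0,zf]
    return foot-Rm.apply([L,ox,oz]),Rm
E
python3 - <<'E'
from h import *
print(delta(*pinpose((.4791,-.0605),5.7,15,-.002,.015,.0755)))
E
```

```text
(array([ 0.319, -1.207,  0.049]), array([-0.0625, -0.1664,  0.0066]))
```

Call:
jog_arm(
  deltas=[
    [[0,-0.3,0.02],[-0.03,-0.05,0]],
    [[0,-0.6,0.04],[-0.06,-0.1,0.003]],
    [[0,-0.8,0.045],[-0.062,-0.166,0.006]],
    [[0,-0.8,0.045],[-0.062,-0.166,0.006]],
    [[0,-0.8,0.045],[-0.062,-0.166,0.006]],
    [[0,-0.8,0.045],[-0.062,-0.166,0.006]],
    [[0,-0.8,0.045],[-0.062,-0.166,0.006]],
  ],
)

```text
clock: 3.75
ee_pos: [0.5183, -0.0433, 0.1496]
tool_rot: [0.953, 1.052, -1.243]
contact_force: [0.3, 0.4, -0.4]
finger_gap: 0.207
```

```bash
python3 - <<'E'
from h import *
print(tool()[0],delta(*pinpose((.4791,-.0605),5.7,15,-.002,.015,.0755)))
E
```

```text
[ 0.51825844 -0.04330414  0.14956799] (array([ 0.295, -0.406, -0.123]), array([-0.0012, -0.0008,  0.0012]))
```

Call:
jog_arm(
  deltas=[
    [[0.1,-0.2,-0.06],[0,0,0]],
    [[0.2,-0.406,-0.123],[0,0,0]],
    [[0.295,-0.406,-0.123],[0,0,0]],
    [[0.295,-0.406,-0.123],[0,0,0]],
    [[0.295,-0.406,-0.123],[0,0,0]],
    [[0.295,-0.406,-0.123],[0,0,0]],
    [[0.295,-0.406,-0.123],[0,0,0]],
  ],
)

```text
clock: 4.33
ee_pos: [0.4783, -0.0431, 0.1184]
tool_rot: [0.954, 1.052, -1.242]
contact_force: [1.1, 0.4, -1.6]
finger_gap: 0.207
```

```bash
python3 - <<'E'
from h import *
import pickle
f=shot('wrist');pickle.dump(f,open('w3.pkl','wb'));p,Rm=tool();print(p,delta(*pinpose((.4791,-.0605),5.7,15,-.002,.015,.0755)))
foot=p+Rm.apply([.0755,0,0]);print('foot',foot)
for n,q in dict(foot=foot,bore=(.4791,-.0605,.03),boreL=(.4686,.053,.03)).items(): print(n,proj(f,q))
s=shot('scene');print(proj(s,foot))
c=proj(s,foot).astype(int);a=s['image'][c[1]-50:c[1]+40,c[0]-60:c[0]+60]
w=cv2.resize(f['image'],(480,360))
cv2.imwrite('pics/c3.png',np.hstack([f['image'][60:480,120:520],cv2.resize(a,(400,300),interpolation=cv2.INTER_CUBIC)[:,:] if 0 else cv2.copyMakeBorder(cv2.resize(a,(400,300),interpolation=cv2.INTER_CUBIC),0,120,0,0,cv2.BORDER_CONSTANT)])[:,:,::-1])
E
```

```text
[ 0.47811042 -0.0430766   0.11834709] (array([ 0.004, -0.007, -0.002]), array([-0.0016, -0.0008,  0.0007]))
foot [ 0.47995504 -0.06243522  0.04539443]
foot [321.28724979 254.49139568]
bore [320.37182932 240.82582631]
boreL [321.07710073  60.62308895]
[402.54263879 212.63101414]
```

View pics/c3.png

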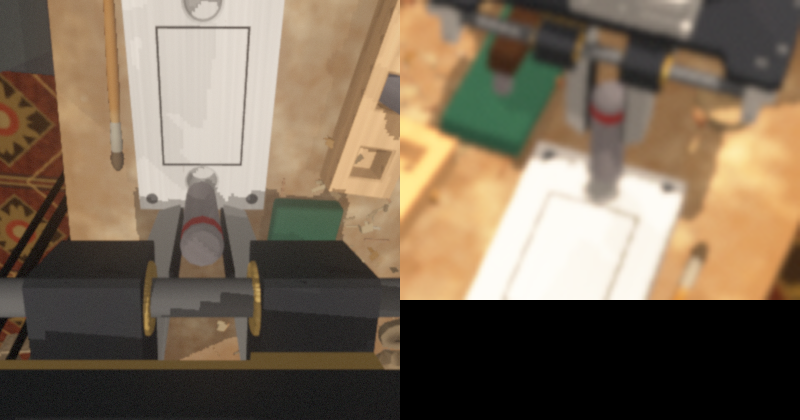

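The wrist view shows the pin leaning with its foot just short of the right bore, whose rim shows at full-frame (322,230). The bay outline corners are clear. I'll refit the jig from this outline.

```bash
cat >> h.py <<'E'
def bayfit(f,box,z=.03,th=40):
    """bay outline in image window (u0,v0,u1,v1): centre, yaw, side lengths from the outline pixels' quad"""
    u0,v0,u1,v1=box;gray=cv2.cvtColor(f['image'],cv2.COLOR_RGB2GRAY)
    bh=cv2.morphologyEx(gray,cv2.MORPH_BLACKHAT,np.ones((9,9)));m=np.zeros_like(gray);m[v0:v1,u0:u1]=bh[v0:v1,u0:u1]>th
    k=max(cv2.findContours(m,cv2.RETR_EXTERNAL,cv2.CHAIN_APPROX_NONE)[0],key=cv2.contourArea)
    W=np.array([onplane(f,*q,z)[:2] for q in k[:,0]])
    r=cv2.minAreaRect((W*1000).astype(np.float32));B=cv2.boxPoints(r)/1000
    e=sorted([B[1]-B[0],B[2]-B[1]],key=np.linalg.norm);y=e[1]/np.linalg.norm(e[1]);y=y*np.sign(y[1])
    c=B.mean(0);return c,np.degrees(np.arctan2(-y[0],y[1])),[np.linalg.norm(a).round(4) for a in e],c+.057*y,c-.057*y
E
python3 - <<'E'
from h import *
import pickle
print(bayfit(pickle.load(open('w1.pkl','rb')),(232,95,312,200)))
f=pickle.load(open('w3.pkl','rb'))
r=bayfit(f,(265,75,385,230));print(r,proj(f,[*r[4],.03]))
gray=cv2.cvtColor(f['image'],cv2.COLOR_RGB2GRAY)
print(gray[228:262:3,295:350:3])
E
```

```text
(array([ 0.4745048 , -0.00361977], dtype=float32), np.float32(5.32044), [np.float32(0.0548), np.float32(0.0887)], array([0.46921942, 0.05313466], dtype=float32), array([ 0.47979018, -0.0603742 ], dtype=float32))
(array([ 0.47466633, -0.00396199], dtype=float32), np.float32(5.3488674), [np.float32(0.0549), np.float32(0.0888)], array([0.4693528 , 0.05278981], dtype=float32), array([ 0.47997984, -0.06071379], dtype=float32)) [321.58349507 241.19657899]
[[203 202 203 198 205 202 179 167 194 188 200 198 201 213 213 214 213 212
  214]
 [204 203 203 200 200 165 160 189 204 204 203 204 203 194 213 212 211 212
  213]
 [203 203 203 203 174 130 188 202 202 203 203 203 195 158 203 213 211 214
  214]
 [205 202 203 200 145 124 140 175 195 198 194 175 155 151 183 213 212 214
  213]
 [203 203 202 195 136 130 140 147 152 152 135 126 139 151 178 211 212 213
  213]
 [206 203 203 198 149 136 131 124 117 115 116 119 125 138 189 211 212 213
  213]
 [213 206 204 202 172 125 120 119 117 111 112 111 117 138 196 211 212 214
  212]
 [213 212 207 206 178 116 115 117 113 112 109 106 107 131 193 210 211 214
  212]
 [213 211 212 214 150 115 118 116 113 112 110 110 106 122 178 203 212 213
  212]
 [214 211 212 211 113 108 115 116 113 112 110 103 106 110 157 175 204 214
  204]
 [206 206 209 208 107 100 104 107 108 111 101 101 105 103 155 155 177 212
  160]
 [159 158 160 157 101  97  99 101  99  99 100  97 101 100 149 156 159 184
  158]]
```

```bash
python3 - <<'E'
from h import *
import pickle
f=pickle.load(open('w3.pkl','rb'));p,Rm=tool()
for z in(0,.003):print('top',proj(f,p+Rm.apply([-.0075,0,z])))
print(delta(*pinpose((.4799,-.0606),5.35,15,-.002,.0,.0755)))
E
```

```text
top [320.85299851 305.79734457]
top [320.85418462 312.04698903]
(array([ 0.149,  0.003, -0.038]), array([ 0.0023, -0.0008, -0.0002]))
```

Call:
jog_arm(
  deltas=[
    [[0.06,0.003,-0.015],[0.002,0,0]],
    [[0.1,0.003,-0.03],[0.002,0,0]],
    [[0.13,0.003,-0.038],[0.002,0,0]],
    [[0.149,0.003,-0.038],[0.002,0,0]],
    [[0.149,0.003,-0.038],[0.002,0,0]],
    [[0.149,0.003,-0.038],[0.002,0,0]],
    [[0.149,0.003,-0.038],[0.002,0,0]],
  ],
)

```text
clock: 5.02
ee_pos: [0.4783, -0.0431, 0.103]
tool_rot: [0.956, 1.05, -1.244]
contact_force: [0.9, 0.3, -2.3]
finger_gap: 0.208
```

```bash
cat > st.py <<'E'
from h import *
import sys
x,y,yaw,L=map(float,sys.argv[1:5])
p,Rm=tool();foot=p+Rm.apply([L,0,0]);m=Rm.as_matrix()
yj=R.from_euler('z',yaw,degrees=True).apply([0,1,0]);xj=R.from_euler('z',yaw,degrees=True).apply([1,0,0]);d=foot-[x,y,.03]
print('foot rel bore jig x,y,z mm',(1e3*np.array([d@xj,d@yj,d[2]])).round(2),'lean deg',np.degrees(np.arccos(-m[2,0])).round(2),'F',manip.sense()['contact_force'].round(1))
for a in sys.argv[5:]:
    l,o,z=map(float,a.split(','));print(a,delta(*pinpose((x,y),yaw,l,o/1e3,z/1e3,L)))
E
python3 st.py .4799 -.0606 5.35 .0755 15,-2,-1 10,-1,-1 5,-.5,-1 0,0,-1 0,0,-4
```

```text
foot rel bore jig x,y,z mm [ 0.11 -1.92  0.05] lean deg 14.93 F [ 0.9  0.3 -2.3]
15,-2,-1 (array([ 0.01 , -0.001, -0.003]), array([ 0.0003, -0.0008, -0.0003]))
10,-1,-1 (array([ 0.011, -0.001,  0.053]), array([ 0.0003,  0.0547, -0.0003]))
5,-.5,-1 (array([ 0.018, -0.001,  0.114]), array([ 0.0003,  0.1103, -0.0003]))
0,0,-1 (array([ 0.031, -0.001,  0.173]), array([ 0.0003,  0.1658, -0.0003]))
0,0,-4 (array([ 0.06 , -0.001,  0.166]), array([ 0.0003,  0.1658, -0.0003]))
```

There is no contact force with the lower edge 2.5 mm below the mouth, so it is in the bore. I'll straighten gradually.

Call:
jog_arm(
  deltas=[
    [[0.01,-0.001,-0.003],[0,0,0]],
    [[0.01,-0.001,-0.003],[0,0,0]],
    [[0.01,0,0.02],[0,0.025,0]],
    [[0.011,0,0.053],[0,0.055,0]],
    [[0.014,0,0.083],[0,0.083,0]],
    [[0.018,0,0.114],[0,0.11,0]],
    [[0.024,0,0.143],[0,0.138,0]],
    [[0.031,0,0.173],[0,0.166,0]],
    [[0.031,0,0.173],[0,0.166,0]],
    [[0.031,0,0.173],[0,0.166,0]],
    [[0.031,0,0.173],[0,0.166,0]],
  ],
)

```text
clock: 5.93
ee_pos: [0.4799, -0.0602, 0.1044]
tool_rot: [1.139, 1.251, -1.14]
contact_force: [-0.7, -0.1, -1.8]
finger_gap: 0.204
```

```bash
python3 st.py .4799 -.0606 5.35 .0755 0,0,-4 0,0,-10
```

```text
foot rel bore jig x,y,z mm [ 0.01  0.3  -1.12] lean deg 0.06 F [-0.7 -0.1 -1.8]
0,0,-4 (array([ 0.029, -0.   ,  0.004]), array([ 0.0006,  0.0007, -0.    ]))
0,0,-10 (array([ 0.089, -0.   ,  0.004]), array([ 0.0006,  0.0007, -0.    ]))
```

Call:
jog_arm(
  deltas=[
    [[0.02,0,0.004],[0,0,0]],
    [[0.04,0,0.004],[0,0,0]],
    [[0.06,0,0.004],[0,0,0]],
    [[0.08,0,0.004],[0,0,0]],
    [[0.089,0,0.004],[0,0,0]],
    [[0.089,0,0.004],[0,0,0]],
    [[0.089,0,0.004],[0,0,0]],
  ],
)

```text
clock: 6.52
ee_pos: [0.4799, -0.0606, 0.0954]
tool_rot: [1.139, 1.252, -1.14]
contact_force: [0.9, -0.3, -1.5]
finger_gap: 0.207
```

```bash
python3 st.py .4799 -.0606 5.35 .0755 0,0,-20 0,0,-24 0,0,-25
```

```text
foot rel bore jig x,y,z mm [ -0.02  -0.08 -10.08] lean deg 0.06 F [ 0.9 -0.3 -1.5]
0,0,-20 (array([ 0.099,  0.   , -0.   ]), array([0.0006, 0.0007, 0.0001]))
0,0,-24 (array([ 0.139,  0.   , -0.   ]), array([0.0006, 0.0007, 0.0001]))
0,0,-25 (array([ 0.149,  0.   , -0.   ]), array([0.0006, 0.0007, 0.0001]))
```

The pin is in freely, so I'll slide it home.

Call:
jog_arm(
  deltas=[
    [[0.03,0,0],[0,0,0]],
    [[0.06,0,0],[0,0,0]],
    [[0.09,0,0],[0,0,0]],
    [[0.12,0,0],[0,0,0]],
    [[0.143,0,0],[0,0,0]],
    [[0.145,0,0],[0,0,0]],
    [[0.145,0,0],[0,0,0]],
    [[0.145,0,0],[0,0,0]],
  ],
)

```text
clock: 7.18
ee_pos: [0.4798, -0.0606, 0.0809]
tool_rot: [1.139, 1.252, -1.14]
contact_force: [0.6, -0.5, -2.2]
finger_gap: 0.208
```

```bash
python3 st.py .4799 -.0606 5.35 .0755
```

```text
foot rel bore jig x,y,z mm [ -0.07  -0.09 -24.62] lean deg 0.06 F [ 0.6 -0.5 -2.2]
```

Call:
jog_arm(
  deltas=[
    [[0,0,0],[0,0,0]],
    [[0,0,0],[0,0,0]],
    [[0,0,0],[0,0,0]],
    [[0,0,0],[0,0,0]],
    [[0,0,0],[0,0,0]],
  ],
  claw=50,
)

```text
clock: 7.6
ee_pos: [0.4799, -0.0606, 0.081]
tool_rot: [1.139, 1.252, -1.14]
contact_force: [0.0, 0.3, -0.8]
finger_gap: 0.515
```

Call:
jog_arm(
  deltas=[
    [[-0.3,0,0],[0,0,0]],
    [[-0.6,0,0],[0,0,0]],
    [[-0.9,0.3,0],[0.06,0,0]],
    [[-0.9,0.6,-0.3],[0.06,0,0]],
    [[-0.9,0.9,-0.6],[0.06,0,0]],
    [[-0.9,0.95,-0.95],[0.06,0,0]],
    [[-0.9,0.95,-0.95],[0.06,0,0]],
    [[-0.9,0.95,-0.95],[0.06,0,0]],
  ],
)

```text
clock: 8.27
ee_pos: [0.5654, 0.0453, 0.1705]
tool_rot: [1.206, 1.211, -1.207]
contact_force: [-0.1, -0.5, -0.5]
finger_gap: 0.532
```

```bash
python3 - <<'E'
from h import *
import pickle
f=shot('wrist','w4.png');pickle.dump(f,open('w4.pkl','wb'));p,_=tool();print(p)
for q in[(.602,.060,.088),(.601,.0616,.088),(.4799,-.0606,.088)]:print(proj(f,q))
print(delta((.602,.060,.16),ori(0)))
E
```

```text
[0.56529661 0.04332241 0.17059779]
[375.51797087 231.28625024]
[374.13752771 228.97703609]
[208.14377467 386.12621426]
(array([ 0.106,  0.367, -0.166]), array([0.0008, 0.0008, 0.0003]))
```

View pics/w4.png

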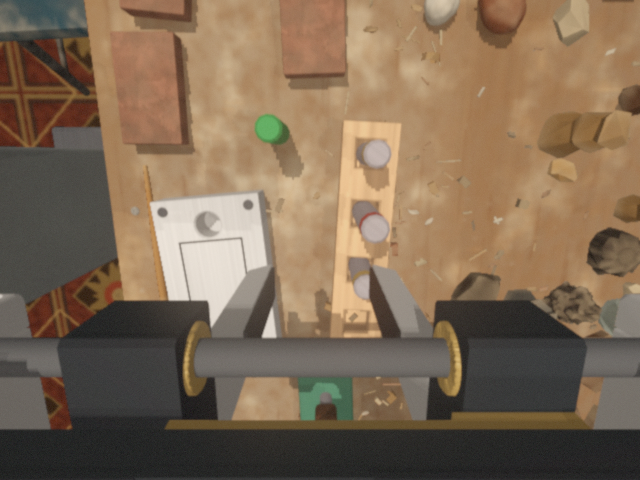

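The wrist view shows the rack's red-banded pin top at (374,228) against a predicted (374,229). I'll grasp it.

Call:
jog_arm(
  deltas=[
    [[0,0.2,-0.1],[0,0,0]],
    [[0.1,0.359,-0.187],[0,0,0]],
    [[0.1,0.359,-0.187],[0,0,0]],
    [[0.4,0.359,-0.187],[0,0,0]],
    [[0.7,0.359,-0.187],[0,0,0]],
    [[0.901,0.359,-0.187],[0,0,0]],
    [[0.901,0.359,-0.187],[0,0,0]],
    [[0.901,0.359,-0.187],[0,0,0]],
    [[0.901,0.359,-0.187],[0,0,0]],
  ],
)

```text
clock: 9.07
ee_pos: [0.6017, 0.0612, 0.082]
tool_rot: [1.208, 1.208, -1.209]
contact_force: [-0.2, 0.5, 0.4]
finger_gap: 0.534
```

Call:
jog_arm(
  deltas=[
    [[0,0,0],[0,0,0]],
    [[0,0,0],[0,0,0]],
    [[0,0,0],[0,0,0]],
    [[0,0,0],[0,0,0]],
    [[0,0,0],[0,0,0]],
    [[0,0,0],[0,0,0]],
    [[0,0,0],[0,0,0]],
    [[0,0,0],[0,0,0]],
    [[0,0,0],[0,0,0]],
  ],
  claw=10,
)

```text
clock: 9.82
ee_pos: [0.6019, 0.0613, 0.0823]
tool_rot: [1.209, 1.207, -1.209]
contact_force: [-1.0, -0.1, 5.2]
finger_gap: 0.203
```

Call:
jog_arm(
  deltas=[
    [[-0.1,0,0],[0,0,0]],
    [[-0.4,0,0],[0,0,0]],
    [[-0.75,0,0],[0,0,0]],
    [[-0.75,0,0],[0,0,0]],
    [[-0.75,-0.3,0],[-0.03,-0.05,0]],
    [[-0.75,-0.6,0],[-0.06,-0.1,0.003]],
    [[-0.75,-0.8,0],[-0.06,-0.166,0.006]],
    [[-0.75,-0.8,0],[-0.06,-0.166,0.006]],
    [[-0.75,-0.8,0],[-0.06,-0.166,0.006]],
    [[-0.75,-0.8,0],[-0.06,-0.166,0.006]],
    [[-0.75,-0.8,0],[-0.06,-0.166,0.006]],
  ],
)

```text
clock: 10.73
ee_pos: [0.5225, 0.0606, 0.1574]
tool_rot: [0.955, 1.05, -1.246]
contact_force: [0.5, -0.4, -1.4]
finger_gap: 0.209
```

```bash
python3 st.py .4693 .0530 5.35 .0755 15,-2,15
```

```text
foot rel bore jig x,y,z mm [ 53.6  -16.94  54.49] lean deg 14.99 F [ 0.5 -0.4 -1.4]
15,-2,15 (array([ 0.343, -0.537, -0.247]), array([-0.0001, -0.0001,  0.0007]))
```

Call:
jog_arm(
  deltas=[
    [[0.05,-0.25,-0.1],[0,0,0]],
    [[0.15,-0.537,-0.247],[0,0,0]],
    [[0.32,-0.537,-0.247],[0,0,0]],
    [[0.325,-0.537,-0.247],[0,0,0]],
    [[0.325,-0.537,-0.247],[0,0,0]],
    [[0.325,-0.537,-0.247],[0,0,0]],
    [[0.325,-0.537,-0.247],[0,0,0]],
  ],
)

```text
clock: 11.32
ee_pos: [0.4687, 0.0708, 0.1204]
tool_rot: [0.957, 1.049, -1.246]
contact_force: [0.7, 0.0, -1.1]
finger_gap: 0.21
```

```bash
python3 st.py .4693 .0530 5.35 .0773 15,-2,0; python3 - <<'E'
from h import *
import pickle
f=shot('wrist');pickle.dump(f,open('w5.pkl','wb'));p,Rm=tool()
print('bore',proj(f,(.4693,.0530,.03)),'foot',proj(f,p+Rm.apply([.0773,0,0])),'top',proj(f,p+Rm.apply([-.0057,0,0])))
cv2.imwrite('pics/c5.png',cv2.resize(f['image'][190:340,240:400],(640,600),interpolation=cv2.INTER_CUBIC)[:,:,::-1])
E
```

```text
foot rel bore jig x,y,z mm [ 1.01 -2.2  15.75] lean deg 14.97 F [ 0.7  0.  -1.1]
15,-2,0 (array([ 0.152, -0.01 , -0.043]), array([-0.001 , -0.0004,  0.0002]))
bore [320.05540937 239.81326569] foot [321.25018532 253.69869715] top [321.11036193 304.23503012]
```

View pics/c5.png

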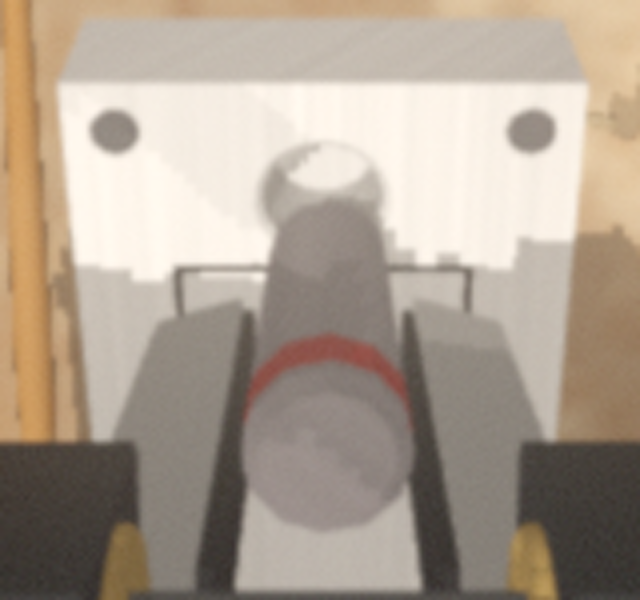

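The pin top appears at (322,302) and the bore at u≈320, within 1 mm of prediction. I'll lower it leaning.

Call:
jog_arm(
  deltas=[
    [[0.06,-0.01,-0.02],[0,0,0]],
    [[0.1,-0.01,-0.035],[0,0,0]],
    [[0.13,-0.01,-0.043],[0,0,0]],
    [[0.155,-0.01,-0.043],[0,0,0]],
    [[0.155,-0.01,-0.043],[0,0,0]],
    [[0.155,-0.01,-0.043],[0,0,0]],
    [[0.155,-0.01,-0.043],[0,0,0]],
    [[0.155,-0.01,-0.043],[0,0,0]],
  ],
)

```text
clock: 12.03
ee_pos: [0.4676, 0.0709, 0.1044]
tool_rot: [0.957, 1.049, -1.246]
contact_force: [-0.4, 1.0, -1.6]
finger_gap: 0.207
```

```bash
python3 st.py .4693 .0530 5.35 .0773 15,-2,-1 10,-1.3,-1 5,-.9,-1 0,-.7,-1
```

```text
foot rel bore jig x,y,z mm [-0.03 -1.93 -0.28] lean deg 14.96 F [-0.4  1.  -1.6]
15,-2,-1 (array([ 0.007,  0.   , -0.002]), array([-0.0009, -0.0004,  0.    ]))
10,-1.3,-1 (array([0.008, 0.   , 0.059]), array([-0.0009,  0.0552, -0.    ]))
5,-.9,-1 (array([0.016, 0.   , 0.122]), array([-0.0009,  0.1107, -0.    ]))
0,-.7,-1 (array([0.03 , 0.   , 0.186]), array([-9.000e-04,  1.663e-01, -1.000e-04]))
```

Call:
jog_arm(
  deltas=[
    [[0.007,0,-0.002],[0,0,0]],
    [[0.007,0,-0.002],[0,0,0]],
    [[0.007,0,0.028],[0,0.027,0]],
    [[0.008,0,0.059],[0,0.055,0]],
    [[0.012,0,0.09],[0,0.083,0]],
    [[0.016,0,0.122],[0,0.111,0]],
    [[0.023,0,0.154],[0,0.139,0]],
    [[0.03,0,0.186],[0,0.166,0]],
    [[0.03,0,0.186],[0,0.166,0]],
    [[0.03,0,0.186],[0,0.166,0]],
    [[0.03,0,0.186],[0,0.166,0]],
  ],
)

```text
clock: 12.95
ee_pos: [0.4693, 0.0526, 0.1063]
tool_rot: [1.14, 1.25, -1.141]
contact_force: [-0.4, 0.5, -1.3]
finger_gap: 0.207
```

Call:
jog_arm(
  deltas=[
    [[0.02,0,0],[0,0,0]],
    [[0.04,0,0],[0,0,0]],
    [[0.06,0,0],[0,0,0]],
    [[0.06,0,0],[0,0,0]],
    [[0.06,0,0],[0,0,0]],
  ],
)

```text
clock: 13.37
ee_pos: [0.4691, 0.0528, 0.1001]
tool_rot: [1.139, 1.25, -1.141]
contact_force: [0.3, -0.3, -1.2]
finger_gap: 0.206
```

```bash
python3 st.py .4693 .0530 5.35 .0773 0,-.7,-24.6
```

```text
foot rel bore jig x,y,z mm [-0.22 -0.28 -7.21] lean deg 0.11 F [ 0.3 -0.3 -1.2]
0,-.7,-24.6 (array([0.174, 0.002, 0.005]), array([-0.0003,  0.0012,  0.0002]))
```

Call:
jog_arm(
  deltas=[
    [[0.04,0.002,0.002],[0,0,0]],
    [[0.08,0.002,0.002],[0,0,0]],
    [[0.12,0.002,0.002],[0,0,0]],
    [[0.15,0.002,0.002],[0,0,0]],
    [[0.174,0.002,0.002],[0,0,0]],
    [[0.174,0.002,0.002],[0,0,0]],
    [[0.174,0.002,0.002],[0,0,0]],
    [[0.174,0.002,0.002],[0,0,0]],
  ],
)

```text
clock: 14.03
ee_pos: [0.4693, 0.0526, 0.0826]
tool_rot: [1.139, 1.251, -1.142]
contact_force: [-1.2, 0.7, -1.7]
finger_gap: 0.201
```

```bash
python3 st.py .4693 .0530 5.35 .0773
```

```text
foot rel bore jig x,y,z mm [ -0.08  -0.54 -24.71] lean deg 0.11 F [-1.2  0.7 -1.7]
```

Call:
jog_arm(
  deltas=[
    [[0,0,0],[0,0,0]],
    [[0,0,0],[0,0,0]],
    [[0,0,0],[0,0,0]],
    [[0,0,0],[0,0,0]],
    [[0,0,0],[0,0,0]],
  ],
  claw=50,
)

```text
clock: 14.45
ee_pos: [0.4693, 0.0526, 0.0826]
tool_rot: [1.139, 1.25, -1.142]
contact_force: [-0.3, -0.2, -0.2]
finger_gap: 0.511
```

Call:
jog_arm(
  deltas=[
    [[-0.3,0,0],[0,0,0]],
    [[-0.6,0,0],[0,0,0]],
    [[-0.9,0,-0.3],[0.06,0,0]],
    [[-1,0.2,-0.6],[0.06,0,0]],
    [[-1,0.3,-0.9],[0.06,0,0]],
    [[-1,0.3,-0.9],[0.06,0,0]],
    [[-1,0.3,-0.9],[0.06,0,0]],
    [[-1,0.3,-0.9],[0.06,0,0]],
  ],
  claw=72,
)

```text
clock: 15.12
ee_pos: [0.4906, 0.1447, 0.1821]
tool_rot: [1.208, 1.207, -1.212]
contact_force: [0.1, -0.6, -0.1]
finger_gap: 0.769
```

Call:
jog_arm(
  deltas=[
    [[-0.3,0,0],[0,0,0]],
    [[-0.8,0,0],[0,0,0]],
    [[-0.8,0,0],[0,0,0]],
    [[-0.8,0,0],[0,0,0]],
    [[-0.8,0,0],[0,0,0]],
  ],
)

```text
clock: 15.53
ee_pos: [0.4907, 0.1439, 0.2622]
tool_rot: [1.21, 1.206, -1.212]
contact_force: [-0.7, -0.6, -0.7]
finger_gap: 0.766
```

```bash
python3 - <<'E'
from h import *
import pickle
f=shot('wrist','w6.png');pickle.dump(f,open('w6.pkl','wb'));p,_=tool();print(p)
for n,q in dict(L=(.4693,.053,.088),R=(.4799,-.0606,.088)).items():print(n,proj(f,q))
w=f['image'];g=cv2.cvtColor(w,cv2.COLOR_RGB2HSV)
m=cv2.inRange(g,(3,100,60),(14,200,230));m=cv2.morphologyEx(m,cv2.MORPH_OPEN,np.ones((7,7)))
for k in cv2.findContours(m,cv2.RETR_EXTERNAL,1)[0]:
    if cv2.contourArea(k)<1000: continue
    W=np.array([onplane(f,*q,.018)[:2] for q in k[:,0]])*1000
    r=cv2.minAreaRect(k);rw=cv2.minAreaRect(W.astype(np.float32));print(np.round(r[0]),np.round(r[1]),r[2].__round__(1),'world mm',np.round(rw[0],1),np.round(rw[1],1),round(rw[2],1))
E
```

```text
[0.49030922 0.14390409 0.26142926]
L [300.34509126 314.67058013]
R [311.92912029 412.42582648]
[262. 197.] [77. 47.] 88.9 world mm [424.6 161.1] [85.3 51.9] 89.6
[ 38. 164.] [55. 75.] 90.0 world mm [179.6 197.8] [59.  77.8] 89.9
[138. 162.] [ 51. 123.] 89.0 world mm [290.2 200.7] [136.7  54.8] 0.9
[518. 138.] [40. 35.] 90.0 world mm [701.9 224.9] [37.6 43.2] 6.5
[382. 146.] [82. 47.] 90.0 world mm [556.9 215.9] [50.9 86.3] 1.3
[159. 115.] [20. 74.] 90.0 world mm [318.5 249.4] [20.2 78.7] 89.9
[272. 104.] [50. 87.] 2.3 world mm [438.7 259.1] [86.3 52.5] 84.6
[387.  46.] [52. 96.] 4.3 world mm [557.4 314.2] [88.9 52.2] 86.8
```

View pics/w6.png

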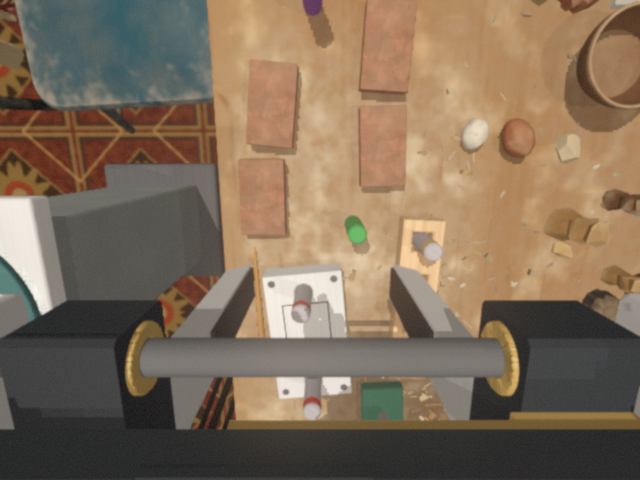

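The wrist view shows both red-banded pins standing in the jig, tops at (302,311) and (312,408). There are exactly four boards, at (262,197), (272,104), (382,146) and (387,46), with measured sizes of about 86 x 52 mm. I'll take board C, nearest the jig, first.

Call:
jog_arm(
  deltas=[
    [[0.4,-0.3,-0.1],[0,0,0]],
    [[0.8,-0.657,-0.172],[0,0,0]],
    [[1,-0.657,-0.172],[0,0,0]],
    [[1,-0.657,-0.172],[0,0,0]],
    [[1,-0.657,-0.172],[0,0,0]],
    [[1,-0.657,-0.172],[0,0,0]],
  ],
)

```text
clock: 16.08
ee_pos: [0.4252, 0.1607, 0.1618]
tool_rot: [1.209, 1.207, -1.214]
contact_force: [0.6, 0.1, 0.5]
finger_gap: 0.768
```

```bash
cat > bd.py <<'E'
from h import *
import sys
x,y,z,yaw=map(float,sys.argv[1:5])
print(tool()[0].round(4),delta((x,y,z),ori(yaw)))
E
cat > seg.py <<'E'
from h import *
f=shot('wrist');g=cv2.cvtColor(f['image'],cv2.COLOR_RGB2HSV)
m=cv2.inRange(g,(3,100,60),(14,200,230));m=cv2.morphologyEx(m,cv2.MORPH_OPEN,np.ones((7,7)))
for k in cv2.findContours(m,cv2.RETR_EXTERNAL,1)[0]:
    if cv2.contourArea(k)<1000: continue
    W=np.array([onplane(f,*q,.018)[:2] for q in k[:,0]])*1000
    rw=cv2.minAreaRect(W.astype(np.float32))
    if max(rw[1])<100 and min(rw[1])>45 and rw[0][0]>380: print('board mm',np.round(rw[0],1),np.round(rw[1],1),'yaw',round((rw[2] if rw[1][1]>rw[1][0] else rw[2]-90),1),k[:,0].min(0),k[:,0].max(0))
E
python3 seg.py;python3 bd.py .4246 .1611 .028 -.4
```

```text
board mm [424.3 162.3] [85.7 50.7] yaw -0.1 [291 180] [351 278]
board mm [554.9 216.4] [55.3 85.2] yaw 2.0 [445 111] [517 217]
board mm [438.1 259.5] [85.6 51. ] yaw -5.5 [303  50] [374 167]
board mm [555.4 304.2] [68.1 55.8] yaw -3.0 [452   0] [536  96]
[0.4257 0.1609 0.1623] (array([ 1.343, -0.01 , -0.006]), array([0.0022, 0.0015, 0.0003]))
```

Call:
jog_arm(
  deltas=[
    [[0.3,-0.012,-0.012],[0,0,0]],
    [[0.7,-0.012,-0.012],[0,0,0]],
    [[1,-0.012,-0.012],[0,0,0]],
    [[1,-0.012,-0.012],[0,0,0]],
  ],
)

```text
clock: 16.47
ee_pos: [0.4232, 0.1608, 0.0589]
tool_rot: [1.207, 1.208, -1.218]
contact_force: [-1.2, -0.6, -1.2]
finger_gap: 0.766
```

Call:
jog_arm(
  deltas=[
    [[0.2,0,0],[0,0,0]],
    [[0.34,0,0],[0,0,0]],
    [[0.34,0,0],[0,0,0]],
    [[0.34,0,0],[0,0,0]],
    [[0.34,0,0],[0,0,0]],
  ],
)

```text
clock: 16.88
ee_pos: [0.4246, 0.1609, 0.0266]
tool_rot: [1.209, 1.206, -1.217]
contact_force: [-0.1, -0.1, 0.2]
finger_gap: 0.768
```

Call:
jog_arm(
  deltas=[
    [[0,0,0],[0,0,0]],
    [[0,0,0],[0,0,0]],
    [[0,0,0],[0,0,0]],
    [[0,0,0],[0,0,0]],
    [[0,0,0],[0,0,0]],
    [[0,0,0],[0,0,0]],
    [[0,0,0],[0,0,0]],
  ],
  claw=40,
)

```text
clock: 17.47
ee_pos: [0.4249, 0.161, 0.027]
tool_rot: [1.209, 1.206, -1.216]
contact_force: [-1.4, -1.7, 9.3]
finger_gap: 0.526
```

Call:
jog_arm(
  deltas=[
    [[-0.2,0,0],[0,0,0]],
    [[-0.6,0,0],[0,0,0]],
    [[-1,0,0],[0,0,0]],
    [[-1,0,0],[0,0,0]],
    [[-1,0,0],[0,0,0]],
    [[-1,0,0],[0,0,0]],
  ],
)

```text
clock: 17.97
ee_pos: [0.4249, 0.1612, 0.1269]
tool_rot: [1.209, 1.206, -1.216]
contact_force: [-0.1, -0.6, -0.1]
finger_gap: 0.528
```

```bash
python3 bd.py .4746 -.0038 .13 5.35
```

```text
[0.4249 0.1612 0.1269] (array([-0.027,  0.505,  1.647]), array([-0.0626,  0.0023,  0.0016]))
```

Call:
jog_arm(
  deltas=[
    [[-0.03,0.15,0.3],[-0.02,0.001,0.001],0],
    [[-0.03,0.3,0.6],[-0.04,0.002,0.002],0],
    [[-0.03,0.4,0.9],[-0.063,0.002,0.002],0],
  ],
)

```text
$.deltas[0]: bad value
```

Call:
jog_arm(
  deltas=[
    [[-0.03,0.15,0.3],[-0.02,0.001,0.001]],
    [[-0.03,0.3,0.6],[-0.04,0.002,0.002]],
    [[-0.03,0.4,0.9],[-0.063,0.002,0.002]],
    [[-0.03,0.4,0.9],[-0.063,0.002,0.002]],
    [[-0.03,0.4,0.9],[-0.063,0.002,0.002]],
  ],
)

```text
clock: 18.38
ee_pos: [0.4641, 0.0694, 0.1287]
tool_rot: [1.14, 1.252, -1.144]
contact_force: [-1.1, 0.6, -0.4]
finger_gap: 0.532
```

```bash
python3 bd.py .4746 -.0044 .13 5.35
```

```text
[0.4641 0.0694 0.1287] (array([-0.012,  0.038,  0.744]), array([-0.0015,  0.0006,  0.0013]))
```

Call:
jog_arm(
  deltas=[
    [[-0.01,0.02,0.35],[0,0,0]],
    [[-0.01,0.038,0.744],[-0.001,0,0.001]],
    [[-0.01,0.038,0.744],[-0.001,0,0.001]],
    [[-0.01,0.038,0.744],[-0.001,0,0.001]],
    [[-0.01,0.038,0.744],[-0.001,0,0.001]],
    [[-0.01,0.038,0.744],[-0.001,0,0.001]],
  ],
)

```text
clock: 18.88
ee_pos: [0.4742, -0.0028, 0.1293]
tool_rot: [1.138, 1.253, -1.14]
contact_force: [0.5, -0.4, -0.1]
finger_gap: 0.53
```

```bash
python3 bd.py .4746 -.0044 .058 5.35; python3 - <<'E'
from h import *
f=shot('wrist');w=f['image'];g=cv2.cvtColor(w,cv2.COLOR_RGB2HSV);p,Rm=tool()
top=p[2]-.027+.018
m=cv2.inRange(g,(3,80,40),(14,200,230));m=cv2.morphologyEx(m,cv2.MORPH_OPEN,np.ones((7,7)))
for k in cv2.findContours(m,cv2.RETR_EXTERNAL,1)[0]:
    if cv2.contourArea(k)>2000: print(cv2.boundingRect(k), onplane(f,320,k[:,0,1].min(),top))
# expected far edge (+y) and pins
for n,q in dict(edge=p+Rm.apply([0,0,-.0425])+[0,0,top-p[2]],L=(.4693,.053,.088)).items(): print(n,q.round(4),proj(f,q))
cv2.imwrite('pics/w7.png',w[:,:,::-1])
E
```

```text
[ 0.4742 -0.0028  0.1293] (array([0.713, 0.004, 0.016]), array([0.0008, 0.0002, 0.0009]))
(138, 226, 53, 75) [0.47032651 0.03016826 0.12044311]
(269, 202, 105, 136) [0.46926507 0.0413831  0.12044311]
(51, 52, 143, 41) [0.4633119  0.10428248 0.12044311]
(102, 0, 92, 52) [0.46148669 0.123567   0.12044311]
edge [0.4703 0.0394 0.1204] [321.81540317 206.41786893]Traceback (most recent call last):
  File "<stdin>", line 8, in <module>
AttributeError: 'tuple' object has no attribute 'round'. Did you mean: 'count'?
```

Call:
jog_arm(
  deltas=[
    [[0.2,0.004,0.022],[0,0,0]],
    [[0.45,0.004,0.022],[0,0,0]],
    [[0.65,0.004,0.022],[0,0,0]],
    [[0.713,0.004,0.022],[0,0,0]],
    [[0.713,0.004,0.022],[0,0,0]],
    [[0.713,0.004,0.022],[0,0,0]],
  ],
)

```text
clock: 19.43
ee_pos: [0.4747, -0.0043, 0.0581]
tool_rot: [1.137, 1.254, -1.14]
contact_force: [0.2, -0.8, -0.4]
finger_gap: 0.526
```

```bash
python3 bd.py .4746 -.005 .0573 5.35
```

```text
[ 0.4747 -0.0043  0.0581] (array([ 0.008, -0.002,  0.007]), array([0.0017, 0.0001, 0.0011]))
```

Call:
jog_arm(
  deltas=[
    [[0.01,-0.002,0.007],[0.001,0,0.001]],
    [[0.01,-0.002,0.007],[0.001,0,0.001]],
    [[0.01,-0.002,0.007],[0.001,0,0.001]],
  ],
)

```text
clock: 19.68
ee_pos: [0.4747, -0.0048, 0.0575]
tool_rot: [1.139, 1.252, -1.139]
contact_force: [-0.1, 0.1, -0.6]
finger_gap: 0.528
```

Call:
jog_arm(
  deltas=[
    [[0,0,0],[0,0,0]],
    [[0,0,0],[0,0,0]],
    [[0,0,0],[0,0,0]],
    [[0,0,0],[0,0,0]],
  ],
  claw=72,
)

```text
clock: 20.02
ee_pos: [0.4748, -0.0048, 0.0576]
tool_rot: [1.139, 1.252, -1.139]
contact_force: [0.3, -0.4, 0.1]
finger_gap: 0.757
```

Call:
jog_arm(
  deltas=[
    [[-0.3,0,0],[0,0,0]],
    [[-0.7,0,0],[0,0,0]],
    [[-0.71,0,-0.3],[0.04,0,0]],
    [[-0.71,0,-0.7],[0.08,0,0]],
    [[-0.71,0,-1],[0.122,0,0]],
    [[-0.71,0,-1],[0.122,0,0]],
    [[-0.71,0,-1],[0.122,0,0]],
    [[-0.71,0,-1],[0.122,0,0]],
  ],
)

```text
clock: 20.68
ee_pos: [0.4653, 0.0944, 0.1285]
tool_rot: [1.28, 1.161, -1.28]
contact_force: [0.8, -0.6, -0.2]
finger_gap: 0.763
```

```bash
python3 seg.py;python3 bd.py .4383 .2593 .128 -5.5; python3 bd.py .557 .216 .128 1.5
```

```text
board mm [555.5 213.5] [53.5 82. ] yaw 2.0 [393   0] [477 127]
board mm [436.7 238.1] [48.5 52.1] yaw 84.5 [219   0] [297  79]
[0.4654 0.0939 0.1285] (array([ 0.004, -0.43 , -1.62 ]), array([-0.0008,  0.0003, -0.0003]))
[0.4654 0.0939 0.1285] (array([ 0.005,  0.793, -1.304]), array([-0.0786,  0.0003, -0.0003]))
```

Call:
jog_arm(
  deltas=[
    [[0,-0.15,-0.35],[0,0,0]],
    [[0,-0.3,-0.7],[0,0,0]],
    [[0,-0.43,-1],[0,0,0]],
    [[0,-0.43,-1],[0,0,0]],
  ],
)

```text
clock: 21.07
ee_pos: [0.4307, 0.202, 0.1285]
tool_rot: [1.278, 1.165, -1.276]
contact_force: [0.5, 0.7, -0.2]
finger_gap: 0.767
```

Call:
jog_arm(
  deltas=[
    [[0,0,-0.3],[0,0,0]],
    [[0,0,-0.6],[0,0,0]],
    [[0,0,-0.6],[0,0,0]],
    [[0,0,-0.6],[0,0,0]],
    [[0,0,-0.6],[0,0,0]],
  ],
)

```text
clock: 21.48
ee_pos: [0.4365, 0.2605, 0.1283]
tool_rot: [1.278, 1.164, -1.278]
contact_force: [-0.6, -0.3, -0.9]
finger_gap: 0.763
```

```bash
python3 seg.py;python3 bd.py .4383 .2593 .028 -5.5
```

```text
board mm [554.5 218.9] [54.2 88.4] yaw 1.6 [440 223] [511 331]
board mm [438.  260.3] [86.  50.3] yaw -5.0 [290 186] [356 295]
board mm [555.6 315.8] [86.3 55.7] yaw -3.3 [440  89] [522 212]
[0.4366 0.2602 0.1284] (array([1.004, 0.018, 0.008]), array([ 0.0012, -0.0002,  0.0001]))
```

Call:
jog_arm(
  deltas=[
    [[0.3,0.016,0],[0,0,0]],
    [[0.7,0.016,0],[0,0,0]],
    [[0.95,0.016,0],[0,0,0]],
    [[1,0.016,0],[0,0,0]],
    [[1,0.016,0],[0,0,0]],
    [[1,0.016,0],[0,0,0]],
  ],
)

```text
clock: 22.03
ee_pos: [0.4386, 0.2593, 0.029]
tool_rot: [1.279, 1.163, -1.279]
contact_force: [-0.9, 1.0, 0.9]
finger_gap: 0.766
```

Call:
jog_arm(
  deltas=[
    [[0,0,0],[0,0,0]],
    [[0,0,0],[0,0,0]],
    [[0,0,0],[0,0,0]],
    [[0,0,0],[0,0,0]],
    [[0,0,0],[0,0,0]],
    [[0,0,0],[0,0,0]],
    [[0,0,0],[0,0,0]],
  ],
  claw=40,
)

```text
clock: 22.62
ee_pos: [0.4389, 0.2594, 0.0296]
tool_rot: [1.28, 1.162, -1.278]
contact_force: [-0.6, -0.5, 8.9]
finger_gap: 0.527
```

Call:
jog_arm(
  deltas=[
    [[-0.2,0,0],[0,0,0]],
    [[-0.6,0,0],[0,0,0]],
    [[-1,0,0],[0,0,0]],
    [[-1,0,0.3],[0,0,0]],
    [[-1,0,0.7],[-0.06,0,0]],
    [[-1,0,1],[-0.12,0,0]],
    [[-1,0,1],[-0.12,0,0]],
    [[-1,0,1],[-0.12,0,0]],
  ],
)

```text
clock: 23.28
ee_pos: [0.4295, 0.1584, 0.13]
tool_rot: [1.143, 1.25, -1.141]
contact_force: [-1.3, 1.0, -0.4]
finger_gap: 0.528
```

```bash
python3 bd.py .4746 -.0038 .13 5.35
```

```text
[0.4295 0.1584 0.13  ] (array([-0.   ,  0.303,  1.656]), array([-0.0017, -0.    , -0.0008]))
```

Call:
jog_arm(
  deltas=[
    [[0,0.1,0.35],[0,0,0]],
    [[0,0.2,0.7],[0,0,0]],
    [[0,0.25,1],[-0.001,0,0]],
    [[0,0.25,1],[-0.001,0,0]],
  ],
)

```text
clock: 23.62
ee_pos: [0.4649, 0.0567, 0.1301]
tool_rot: [1.146, 1.247, -1.145]
contact_force: [0.3, -0.9, -0.6]
finger_gap: 0.532
```

Call:
jog_arm(
  deltas=[
    [[0,0.03,0.35],[0,0,0]],
    [[0,0.05,0.65],[0,0,0]],
    [[0,0.05,0.65],[0,0,0]],
    [[0,0.05,0.65],[0,0,0]],
    [[0,0.05,0.65],[0,0,0]],
  ],
)

```text
clock: 24.03
ee_pos: [0.4757, -0.0064, 0.1301]
tool_rot: [1.145, 1.247, -1.144]
contact_force: [0.6, -0.5, -0.6]
finger_gap: 0.53
```

```bash
python3 bd.py .4746 -.0047 .0781 5.35
```

```text
[ 0.4757 -0.0064  0.1301] (array([ 0.52 , -0.01 , -0.018]), array([-0.0043,  0.0005, -0.0011]))
```

Call:
jog_arm(
  deltas=[
    [[0.2,-0.01,-0.018],[-0.004,0,-0.001]],
    [[0.4,-0.01,-0.018],[-0.004,0,-0.001]],
    [[0.5,-0.01,-0.018],[-0.004,0,-0.001]],
    [[0.52,-0.01,-0.018],[-0.004,0,-0.001]],
    [[0.52,-0.01,-0.018],[-0.004,0,-0.001]],
    [[0.52,-0.01,-0.018],[-0.004,0,-0.001]],
  ],
)

```text
clock: 24.53
ee_pos: [0.4747, -0.0037, 0.0782]
tool_rot: [1.139, 1.252, -1.14]
contact_force: [0.4, 0.0, -0.3]
finger_gap: 0.529
```

```bash
python3 bd.py .4746 -.0047 .0776 5.35
```

```text
[ 0.4747 -0.0037  0.0782] (array([ 0.006, -0.002,  0.009]), array([ 0.0004,  0.0003, -0.    ]))
```

Call:
jog_arm(
  deltas=[
    [[0.008,-0.002,0.009],[0,0,0]],
    [[0.008,-0.002,0.009],[0,0,0]],
    [[0.008,-0.002,0.009],[0,0,0]],
  ],
)

```text
clock: 24.78
ee_pos: [0.4747, -0.0045, 0.0776]
tool_rot: [1.139, 1.252, -1.14]
contact_force: [0.0, 0.1, -0.1]
finger_gap: 0.527
```

Call:
jog_arm(
  deltas=[
    [[0,0,0],[0,0,0]],
    [[0,0,0],[0,0,0]],
    [[0,0,0],[0,0,0]],
    [[0,0,0],[0,0,0]],
  ],
  claw=72,
)

```text
clock: 25.12
ee_pos: [0.4748, -0.0045, 0.0777]
tool_rot: [1.139, 1.252, -1.139]
contact_force: [0.1, -0.0, -0.2]
finger_gap: 0.754
```

Call:
jog_arm(
  deltas=[
    [[-0.3,0,0],[0,0,0]],
    [[-0.5,0,0],[0,0,0]],
    [[-0.5,0.2,-0.3],[0.02,0,0]],
    [[-0.5,0.4,-0.7],[0.04,0,0]],
    [[-0.5,0.6,-1],[0.04,0,0]],
    [[-0.5,0.6,-1],[0.04,0,0]],
    [[-0.5,0.6,-1],[0.04,0,0]],
  ],
)

```text
clock: 25.7
ee_pos: [0.5253, 0.1027, 0.1274]
tool_rot: [1.184, 1.225, -1.184]
contact_force: [-0.6, -0.7, 0.2]
finger_gap: 0.766
```

```bash
python3 bd.py .5555 .217 .13 1.6
```

```text
[0.5253 0.1027 0.1274] (array([-0.026,  0.342, -1.132]), array([ 0.0042,  0.    , -0.0001]))
```

Call:
jog_arm(
  deltas=[
    [[-0.01,0.15,-0.35],[0,0,0]],
    [[-0.02,0.3,-0.7],[0.004,0,0]],
    [[-0.026,0.342,-1],[0.004,0,0]],
    [[-0.026,0.342,-1],[0.004,0,0]],
    [[-0.026,0.342,-1],[0.004,0,0]],
  ],
)

```text
clock: 26.12
ee_pos: [0.5556, 0.2042, 0.1296]
tool_rot: [1.187, 1.223, -1.188]
contact_force: [0.5, -0.3, 0.1]
finger_gap: 0.764
```

```bash
python3 seg.py;python3 bd.py .556 .2175 .029 1.6
```

```text
board mm [557.4 216.3] [50.3 86.1] yaw 1.8 [291 169] [358 280]
board mm [558.7 315. ] [87.6 52. ] yaw -2.9 [291  17] [373 154]
[0.5558 0.2027 0.1297] (array([ 1.007,  0.006, -0.149]), array([-0.0001,  0.0005,  0.0002]))
```

Call:
jog_arm(
  deltas=[
    [[0.1,0.02,-0.138],[0,0,0]],
    [[0.4,0.02,-0.138],[0,0,0]],
    [[0.8,0.02,-0.138],[0,0,0]],
    [[1,0.02,-0.138],[0,0,0]],
    [[1,0.02,-0.138],[0,0,0]],
    [[1,0.02,-0.138],[0,0,0]],
  ],
)

```text
clock: 26.67
ee_pos: [0.557, 0.2151, 0.0284]
tool_rot: [1.188, 1.222, -1.192]
contact_force: [-0.9, 0.7, 0.1]
finger_gap: 0.77
```

Call:
jog_arm(
  deltas=[
    [[0,0,0],[0,0,0]],
    [[0,0,0],[0,0,0]],
    [[0,0,0],[0,0,0]],
    [[0,0,0],[0,0,0]],
    [[0,0,0],[0,0,0]],
    [[0,0,0],[0,0,0]],
    [[0,0,0],[0,0,0]],
  ],
  claw=40,
)

```text
clock: 27.25
ee_pos: [0.5571, 0.215, 0.0286]
tool_rot: [1.188, 1.221, -1.192]
contact_force: [0.6, -2.1, 4.5]
finger_gap: 0.533
```

Call:
jog_arm(
  deltas=[
    [[-0.2,0,0],[0,0,0]],
    [[-0.6,0,0],[0,0,0]],
    [[-1,0,0],[0,0,0]],
    [[-1,-0.2,0.3],[0,0,0]],
    [[-1,-0.3,0.7],[-0.02,0,0]],
    [[-1,-0.4,1],[-0.041,0,0]],
    [[-1,-0.4,1],[-0.041,0,0]],
    [[-1,-0.4,1],[-0.041,0,0]],
  ],
)

```text
clock: 27.92
ee_pos: [0.5198, 0.1126, 0.1292]
tool_rot: [1.142, 1.249, -1.146]
contact_force: [-0.8, 0.3, -0.6]
finger_gap: 0.533
```

```bash
python3 bd.py .4746 -.0042 .13 5.35
```

```text
[0.5198 0.1126 0.1292] (array([-0.004, -0.553,  1.124]), array([-0.0035,  0.0013,  0.0009]))
```

Call:
jog_arm(
  deltas=[
    [[0,-0.25,0.35],[0,0,0]],
    [[0,-0.5,0.7],[-0.003,0.001,0.001]],
    [[0,-0.553,1],[-0.003,0.001,0.001]],
    [[0,-0.553,1],[-0.003,0.001,0.001]],
    [[0,-0.553,1],[-0.003,0.001,0.001]],
    [[0,-0.553,1],[-0.003,0.001,0.001]],
  ],
)

```text
clock: 28.42
ee_pos: [0.474, 0.0094, 0.1296]
tool_rot: [1.14, 1.251, -1.14]
contact_force: [0.4, 1.4, -1.5]
finger_gap: 0.528
```

```bash
python3 bd.py .4746 -.0052 .0951 5.35
```

```text
[0.474  0.0094 0.1296] (array([ 0.345, -0.008,  0.145]), array([ 0.0001,  0.    , -0.0004]))
```

Call:
jog_arm(
  deltas=[
    [[0,-0.008,0.152],[0,0,0]],
    [[0,-0.008,0.152],[0,0,0]],
    [[0.15,-0.008,0.152],[0,0,0]],
    [[0.28,-0.008,0.152],[0,0,0]],
    [[0.34,-0.008,0.152],[0,0,0]],
    [[0.348,-0.008,0.152],[0,0,0]],
    [[0.348,-0.008,0.152],[0,0,0]],
    [[0.348,-0.008,0.152],[0,0,0]],
  ],
)

```text
clock: 29.08
ee_pos: [0.4749, -0.0051, 0.0949]
tool_rot: [1.14, 1.252, -1.139]
contact_force: [-0.3, -0.9, -0.2]
finger_gap: 0.533
```

```bash
python3 bd.py .4746 -.0052 .0946 5.35
```

```text
[ 0.4749 -0.0051  0.0949] (array([ 0.003, -0.003,  0.001]), array([ 0.0007, -0.0001, -0.0004]))
```

Call:
jog_arm(
  deltas=[
    [[0.004,-0.003,0],[0,0,0]],
    [[0.004,-0.003,0],[0,0,0]],
    [[0.004,-0.003,0],[0,0,0]],
    [[0.004,-0.003,0],[0,0,0]],
  ],
  claw=72,
)

```text
clock: 29.42
ee_pos: [0.4747, -0.005, 0.0947]
tool_rot: [1.14, 1.252, -1.139]
contact_force: [0.7, 0.3, -0.2]
finger_gap: 0.75
```

Call:
jog_arm(
  deltas=[
    [[-0.3,0,0],[0,0,0]],
    [[-0.35,0.1,-0.3],[0.03,0,0]],
    [[-0.35,0.3,-0.65],[0.06,0,0]],
    [[-0.35,0.5,-1],[0.09,0,0]],
    [[-0.35,0.6,-1],[0.09,0,0]],
    [[-0.35,0.6,-1],[0.09,0,0]],
    [[-0.35,0.6,-1],[0.09,0,0]],
  ],
)

```text
clock: 30.0
ee_pos: [0.5248, 0.1, 0.1294]
tool_rot: [1.243, 1.187, -1.243]
contact_force: [-1.2, -0.4, 0.6]
finger_gap: 0.767
```

Call:
jog_arm(
  deltas=[
    [[0,0.1,-0.35],[0,0,0]],
    [[0,0.2,-0.7],[0,0,0]],
    [[0,0.3,-1],[0,0,0]],
    [[0,0.3,-1],[0,0,0]],
    [[0,0.3,-1],[0,0,0]],
  ],
)

```text
clock: 30.42
ee_pos: [0.559, 0.1989, 0.1291]
tool_rot: [1.242, 1.188, -1.243]
contact_force: [-0.4, -2.2, 0.7]
finger_gap: 0.763
```

```bash
python3 bd.py .558 .315 .129 -3
```

```text
[0.559  0.1989 0.1291] (array([ 1.00e-03, -6.20e-02, -1.16e+00]), array([0.0046, 0.0001, 0.0001]))
```

Call:
jog_arm(
  deltas=[
    [[0,-0.02,-0.35],[0,0,0]],
    [[0,-0.04,-0.7],[0.004,0,0]],
    [[0,-0.06,-1],[0.004,0,0]],
    [[0,-0.06,-1],[0.004,0,0]],
    [[0,-0.06,-1],[0.004,0,0]],
  ],
)

```text
clock: 30.83
ee_pos: [0.557, 0.2985, 0.1289]
tool_rot: [1.246, 1.185, -1.248]
contact_force: [0.2, -1.2, -0.3]
finger_gap: 0.765
```

```bash
python3 seg.py;python3 bd.py .558 .315 .029 -3
```

```text
board mm [559.  315.6] [86.1 51.3] yaw -3.3 [289 162] [358 274]
[0.5575 0.2971 0.1289] (array([ 0.999, -0.004, -0.18 ]), array([-0.0002,  0.0009,  0.0003]))
```

Call:
jog_arm(
  deltas=[
    [[0.1,0.006,-0.187],[0,0,0]],
    [[0.4,0.006,-0.187],[0,0,0]],
    [[0.8,0.006,-0.187],[0,0,0]],
    [[1,0.006,-0.187],[0,0.001,0]],
    [[1,0.006,-0.187],[0,0.001,0]],
    [[1,0.006,-0.187],[0,0.001,0]],
  ],
)

```text
clock: 31.38
ee_pos: [0.5594, 0.3127, 0.0283]
tool_rot: [1.248, 1.182, -1.252]
contact_force: [0.5, 0.0, 0.4]
finger_gap: 0.772
```

Call:
jog_arm(
  deltas=[
    [[0,0,0],[0,0,0]],
    [[0,0,0],[0,0,0]],
    [[0,0,0],[0,0,0]],
    [[0,0,0],[0,0,0]],
    [[0,0,0],[0,0,0]],
    [[0,0,0],[0,0,0]],
    [[0,0,0],[0,0,0]],
  ],
  claw=40,
)

```text
clock: 31.97
ee_pos: [0.5597, 0.3122, 0.0286]
tool_rot: [1.248, 1.181, -1.252]
contact_force: [-0.8, -4.1, 7.5]
finger_gap: 0.526
```

Call:
jog_arm(
  deltas=[
    [[-0.2,0,0],[0,0,0]],
    [[-0.6,0,0],[0,0,0]],
    [[-1,0,0],[0,0,0]],
    [[-1,-0.2,0.3],[0,0,0]],
    [[-1,-0.25,0.7],[-0.05,0,0]],
    [[-1,-0.25,1],[-0.093,0,0]],
    [[-1,-0.25,1],[-0.093,0,0]],
    [[-1,-0.25,1],[-0.093,0,0]],
  ],
)

```text
clock: 32.63
ee_pos: [0.5295, 0.2124, 0.1293]
tool_rot: [1.143, 1.248, -1.146]
contact_force: [-0.2, 0.0, 0.4]
finger_gap: 0.529
```

Call:
jog_arm(
  deltas=[
    [[-0.15,-0.2,0.3],[0,0,0]],
    [[-0.15,-0.4,0.6],[0,0,0]],
    [[-0.15,-0.6,1],[0,0,0]],
    [[-0.15,-0.6,1],[0,0,0]],
    [[-0.15,-0.6,1],[0,0,0]],
  ],
)

```text
clock: 33.05
ee_pos: [0.4782, 0.1065, 0.1448]
tool_rot: [1.144, 1.247, -1.147]
contact_force: [-0.6, 0.4, 0.1]
finger_gap: 0.528
```

```bash
python3 bd.py .4746 -.0044 .145 5.35
```

```text
[0.4782 0.1065 0.1448] (array([ 0.   , -0.131,  1.102]), array([-0.0051,  0.0014,  0.0002]))
```

Call:
jog_arm(
  deltas=[
    [[0,-0.04,0.35],[0,0,0]],
    [[0,-0.08,0.7],[-0.005,0.001,0]],
    [[0,-0.131,1],[-0.005,0.001,0]],
    [[0,-0.131,1],[-0.005,0.001,0]],
    [[0,-0.131,1],[-0.005,0.001,0]],
    [[0,-0.131,1],[-0.005,0.001,0]],
  ],
)

```text
clock: 33.55
ee_pos: [0.4744, 0.0074, 0.145]
tool_rot: [1.139, 1.252, -1.139]
contact_force: [-0.5, 0.2, -0.2]
finger_gap: 0.53
```

```bash
python3 bd.py .4749 -.007 .1131 5.35; python3 - <<'E'
from h import *
f=shot('wrist');p,Rm=tool();top=p[2]-.0286+.018
g=cv2.cvtColor(f['image'],cv2.COLOR_RGB2HSV);m=cv2.inRange(g,(3,80,40),(14,200,230));m=cv2.morphologyEx(m,cv2.MORPH_OPEN,np.ones((7,7)))
ks=[k for k in cv2.findContours(m,cv2.RETR_EXTERNAL,1)[0] if cv2.contourArea(k)>1000 and 230<k[:,0,0].mean()<410]
for k in ks:
    x,y,w,h=cv2.boundingRect(k);v=np.median([np.nonzero(m[:,u])[0][np.nonzero(m[:,u])[0]>=y][0] for u in range(300,342)])
    e=Rm.inv().apply(onplane(f,321,v,top)-p);print((x,y,w,h),v,'far edge in tool frame mm',(e*1e3).round(1),'expect z -42.5')
E
```

```text
[0.4744 0.0074 0.145 ] (array([ 0.319, -0.008,  0.144]), array([ 0.0009,  0.0001, -0.    ]))
(269, 195, 105, 143) 195.0 far edge in tool frame mm [ 10.6  -0.2 -47.3] expect z -42.5
```

Call:
jog_arm(
  deltas=[
    [[0,-0.008,0.152],[0,0,0]],
    [[0,-0.008,0.152],[0,0,0]],
    [[0.15,-0.008,0.152],[0,0,0]],
    [[0.28,-0.008,0.152],[0,0,0]],
    [[0.315,-0.008,0.152],[0,0,0]],
    [[0.322,-0.008,0.152],[0,0,0]],
    [[0.322,-0.008,0.152],[0,0,0]],
    [[0.322,-0.008,0.152],[0,0,0]],
  ],
)

```text
clock: 34.27
ee_pos: [0.4751, -0.0068, 0.1129]
tool_rot: [1.138, 1.253, -1.138]
contact_force: [0.6, -0.1, -1.2]
finger_gap: 0.532
```

```bash
python3 bd.py .4749 -.0073 .1126 5.35
```

```text
[ 0.4751 -0.0068  0.1129] (array([ 0.003, -0.002,  0.005]), array([ 0.0019, -0.0001,  0.    ]))
```

Next: release, rise, and back off to look at the pile and the weight.

Call:
jog_arm(
  deltas=[
    [[0.004,-0.002,0.005],[0,0,0]],
    [[0.004,-0.002,0.005],[0,0,0]],
    [[0.004,-0.002,0.005],[0,0,0]],
    [[0.004,-0.002,0.005],[0,0,0]],
  ],
  claw=72,
)

```text
clock: 34.6
ee_pos: [0.475, -0.0073, 0.1127]
tool_rot: [1.138, 1.253, -1.138]
contact_force: [0.8, 0.1, -0.0]
finger_gap: 0.758
```

Call:
jog_arm(
  deltas=[
    [[-0.3,0,0],[0,0,0]],
    [[-0.7,0,0],[0,0,0]],
    [[-1,0.2,0.3],[0.03,0,0]],
    [[-1,0.4,0.65],[0.059,0,0]],
    [[-1,0.4,0.9],[0.059,0,0]],
    [[-1,0.4,0.9],[0.059,0,0]],
    [[-1,0.4,0.9],[0.059,0,0]],
    [[-1,0.4,0.9],[0.059,0,0]],
  ],
)

```text
clock: 35.27
ee_pos: [0.5232, -0.0925, 0.2125]
tool_rot: [1.207, 1.212, -1.206]
contact_force: [-0.8, 0.9, -0.3]
finger_gap: 0.77
```

```bash
python3 - <<'E'
from h import *
import pickle
f=shot('wrist','w8.png');pickle.dump(f,open('w8.pkl','wb'));s=shot('scene');pickle.dump(s,open('s8.pkl','wb'));print(tool()[0])
c=proj(s,(.5,-.04,.08)).astype(int);a=cv2.resize(s['image'][c[1]-75:c[1]+75,c[0]-80:c[0]+80],(512,480),interpolation=cv2.INTER_CUBIC)
cv2.imwrite('pics/c8.png',cv2.resize(np.hstack([f['image'],a]),(800,333),interpolation=cv2.INTER_AREA)[:,:,::-1])
print('bay top',proj(f,(.4746,-.0038,.102)))
g=cv2.cvtColor(f['image'],cv2.COLOR_RGB2HSV)
for nm,lo,hi,z in[('pile',(3,100,60),(14,200,255),.102),('green',(60,70,40),(88,255,255),.016)]:
    m=cv2.morphologyEx(cv2.inRange(g,lo,hi),cv2.MORPH_OPEN,np.ones((5,5)))
    for k in cv2.findContours(m,cv2.RETR_EXTERNAL,1)[0]:
        if cv2.contourArea(k)<1500: continue
        rw=cv2.minAreaRect((np.array([onplane(f,*q,z)[:2] for q in k[:,0]])*1000).astype(np.float32))
        print(nm,np.round(rw[0],1),np.round(rw[1],1),round(rw[2],1),k[:,0].min(0),k[:,0].max(0))
E
```

```text
[ 0.5232307  -0.09195553  0.21261292]
bay top [253.59245361 120.54951438]
pile [ 306. -108.] [41.  74.4] 0.1 [ 22 213] [ 72 305]
pile [ 352.4 -103. ] [47.6 75.3] 0.3 [ 64 206] [131 300]
pile [475.5  -2.8] [49.4 82.5] 5.4 [213  58] [295 180]
pile [376.7  33.4] [15.1 74.6] 89.1 [53 51] [163  75]
pile [390.5  60. ] [47.1 23.4] 0.3 [88  0] [160  39]
pile [347.5  60.1] [38.5 22.8] 0.3 [29  0] [90 38]
```

View pics/c8.png

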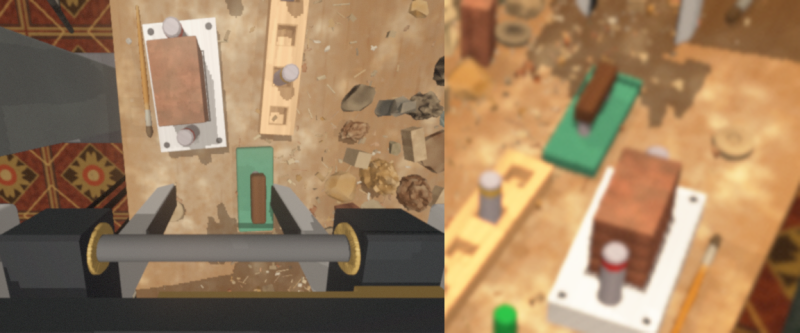

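The pile top is measured at (475.5, -2.8) mm with yaw 5.4°, against the bay at (474.6, -3.8) and 5.35°. The boards are flush and both pins are standing. Now I'll locate the weight.

```bash
cat > wt.py <<'E'
from h import *
import sys
f=shot('wrist');g=cv2.cvtColor(f['image'],cv2.COLOR_RGB2HSV)
print(tool()[0].round(4))
for nm,lo,hi,z in[('green',(50,50,40),(95,255,255),.016),('bar',(0,90,20),(16,255,125),.054)]:
    m=cv2.morphologyEx(cv2.inRange(g,lo,hi),cv2.MORPH_OPEN,np.ones((3,3)))
    for k in cv2.findContours(m,cv2.RETR_EXTERNAL,1)[0]:
        if cv2.contourArea(k)<700: continue
        rw=cv2.minAreaRect((np.array([onplane(f,*q,z)[:2] for q in k[:,0]])*1000).astype(np.float32))
        if rw[0][0]>480: print(nm,np.round(rw[0],1),np.round(rw[1],1),round(rw[2],1),k[:,0].min(0),k[:,0].max(0))
E
python3 wt.py; python3 - <<'E'
import pickle,cv2
f=pickle.load(open('w8.pkl','rb'));g=cv2.cvtColor(f['image'],cv2.COLOR_RGB2HSV);print(g[230,360],g[300,352],g[285,372],g[265,368])
from h import *
print(onplane(f,372,285,.054))
E
```

```text
[ 0.5233 -0.092   0.2127]
green [ 570.5 -148.5] [ 52.3 130.9] 2.9 [341 213] [392 333]
[ 66  69 163] [ 69  75 150] [ 12 135 128] [ 14 130 135]
[ 0.57033257 -0.14519254  0.054     ]
```

```bash
python3 bd.py .5705 -.1485 .15 2.9
```

```text
[ 0.5233 -0.092   0.2127] (array([0.626, 0.469, 0.568]), array([-0.029 , -0.0002, -0.0001]))
```

Call:
jog_arm(
  deltas=[
    [[0.1,0.2,0.25],[0,0,0]],
    [[0.3,0.469,0.568],[-0.029,0,0]],
    [[0.62,0.469,0.568],[-0.029,0,0]],
    [[0.62,0.469,0.568],[-0.029,0,0]],
    [[0.62,0.469,0.568],[-0.029,0,0]],
    [[0.62,0.469,0.568],[-0.029,0,0]],
  ],
  claw=50,
)

```text
clock: 35.92
ee_pos: [0.5708, -0.1475, 0.152]
tool_rot: [1.172, 1.233, -1.17]
contact_force: [0.1, 0.3, 0.2]
finger_gap: 0.535
```

```bash
sed -i "s/,125),.054/,150),.054/" wt.py; python3 wt.py; python3 bd.py .5705 -.1485 .05 2.9; python3 - <<'E'
from h import *
f=shot('wrist','w9.png')
E
```

```text
[ 0.5711 -0.1476  0.1525]
green [ 571.2 -148.7] [ 52.4 129.3] 2.7 [290 157] [354 308]
bar [ 592.3 -274.7] [101.2  38.4] 3.0 [278 378] [402 419]
bar [ 577.5 -209.1] [80.7 20.2] 3.0 [274 312] [378 336]
bar [ 706.2 -169.6] [60.7 26.6] 2.1 [461 267] [538 301]
bar [ 777.6 -143.7] [43.9 58.9] 35.5 [569 220] [639 286]
bar [ 571.4 -148.1] [18.  68.1] 2.6 [310 201] [334 291]
bar [ 717.1 -126.3] [25.1 51.1] 12.2 [507 193] [543 261]
bar [504.1 -93. ] [76.4 28.2] 19.1 [172 130] [278 184]
bar [688.1 -66.1] [28.7 33.5] 77.1 [474 116] [528 161]
[ 0.5711 -0.1476  0.1525] (array([ 1.025, -0.008,  0.009]), array([ 0.0008, -0.0001, -0.0013]))
```

View pics/w9.png

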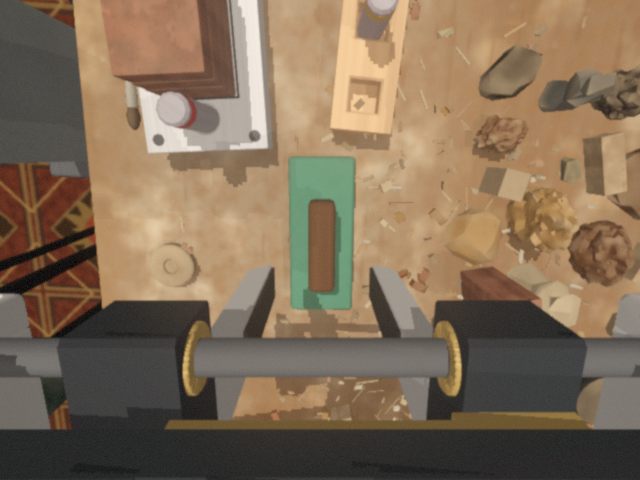

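The handle bar is at (321,245), giving (571.4, -148.1) mm and yaw 2.7°. That agrees with the plate centre at (571.2, -148.7). I'll descend and grip.

Call:
jog_arm(
  deltas=[
    [[0.2,0.002,0.005],[0,0,0]],
    [[0.5,0.002,0.005],[0,0,0]],
    [[0.6,0.002,0.005],[0,0,-0.001]],
    [[0.6,0.002,0.005],[0,0,-0.001]],
  ],
)

```text
clock: 36.35
ee_pos: [0.5706, -0.1475, 0.0915]
tool_rot: [1.17, 1.235, -1.171]
contact_force: [-0.7, -0.1, 0.2]
finger_gap: 0.538
```

Call:
jog_arm(
  deltas=[
    [[0.2,0,0],[0,0,0]],
    [[0.42,0,0],[0,0,0]],
    [[0.42,0,0],[0,0,0]],
    [[0.42,0,0],[0,0,0]],
    [[0.42,0,0],[0,0,0]],
  ],
)

```text
clock: 36.77
ee_pos: [0.5714, -0.1476, 0.0515]
tool_rot: [1.171, 1.234, -1.17]
contact_force: [-0.5, -0.4, 1.0]
finger_gap: 0.53
```

```bash
python3 bd.py .5714 -.1484 .05 2.7
```

```text
[ 0.5714 -0.1476  0.0515] (array([ 0.015, -0.   ,  0.008]), array([ 0.0034, -0.0002, -0.0001]))
```

Call:
jog_arm(
  deltas=[
    [[0.01,0,0.006],[0.003,0,0]],
    [[0.01,0,0.006],[0.003,0,0]],
    [[0.01,0,0.006],[0.003,0,0]],
    [[0.01,0,0.006],[0.003,0,0]],
    [[0.01,0,0.006],[0.003,0,0]],
    [[0.01,0,0.006],[0.003,0,0]],
    [[0.01,0,0.006],[0.003,0,0]],
    [[0.01,0,0.006],[0.003,0,0]],
  ],
  claw=8,
)

```text
clock: 37.43
ee_pos: [0.5713, -0.1483, 0.0507]
tool_rot: [1.174, 1.232, -1.174]
contact_force: [-3.9, 0.3, 5.2]
finger_gap: 0.207
```

Call:
jog_arm(
  deltas=[
    [[-0.15,0,0],[0,0,0]],
    [[-0.4,0,0],[0,0,0]],
    [[-0.7,0,0],[0,0,0]],
    [[-1,0,0],[0,0,0]],
    [[-1,0,0],[0,0,0]],
    [[-1,0,0],[0,0,0]],
  ],
)

```text
clock: 37.93
ee_pos: [0.5717, -0.1484, 0.1514]
tool_rot: [1.175, 1.23, -1.173]
contact_force: [-0.7, 0.4, -7.1]
finger_gap: 0.209
```

Call:
jog_arm(
  deltas=[
    [[-0.2,0,0],[0,0,0]],
    [[-0.4,0,-0.1],[0,0,0]],
    [[-0.4,-0.25,-0.4],[-0.015,0,0]],
    [[-0.4,-0.5,-0.7],[-0.03,0,0]],
    [[-0.4,-0.8,-1],[-0.03,0,0]],
    [[-0.4,-0.8,-1],[-0.03,0,0]],
    [[-0.4,-0.8,-1],[-0.03,0,0]],
    [[-0.4,-0.8,-1],[-0.03,0,0]],
  ],
)

```text
clock: 38.6
ee_pos: [0.4865, -0.0523, 0.1901]
tool_rot: [1.139, 1.253, -1.139]
contact_force: [0.0, -0.2, -6.5]
finger_gap: 0.205
```

```bash
python3 bd.py .4746 -.0038 .185 5.35
```

```text
[ 0.4865 -0.0523  0.1901] (array([ 0.051, -0.072, -0.494]), array([ 0.001,  0.   , -0.   ]))
```

Call:
jog_arm(
  deltas=[
    [[0.02,-0.035,-0.25],[0,0,0]],
    [[0.05,-0.07,-0.494],[0.001,0,0]],
    [[0.05,-0.07,-0.494],[0.001,0,0]],
    [[0.05,-0.07,-0.494],[0.001,0,0]],
    [[0.05,-0.07,-0.494],[0.001,0,0]],
  ],
)

```text
clock: 39.02
ee_pos: [0.4751, -0.0046, 0.1845]
tool_rot: [1.14, 1.252, -1.141]
contact_force: [0.3, -0.1, -7.3]
finger_gap: 0.214
```

```bash
python3 bd.py .475 -.0036 .1535 5.35
```

```text
[ 0.4751 -0.0046  0.1845] (array([ 0.31,  0.  , -0.01]), array([-0.0004,  0.0001,  0.0005]))
```

Call:
jog_arm(
  deltas=[
    [[0.1,0,-0.01],[0,0,0]],
    [[0.2,0,-0.01],[0,0,0]],
    [[0.28,0,-0.01],[0,0,0]],
    [[0.305,0,-0.01],[0,0,0]],
    [[0.31,0,-0.01],[0,0,0]],
    [[0.31,0,-0.01],[0,0,0]],
    [[0.31,0,-0.01],[0,0,0]],
  ],
)

```text
clock: 39.6
ee_pos: [0.4748, -0.0038, 0.1531]
tool_rot: [1.14, 1.252, -1.142]
contact_force: [-0.5, 0.1, -5.0]
finger_gap: 0.213
```

```bash
python3 bd.py .475 -.0036 .1525 5.35
```

```text
[ 0.4748 -0.0038  0.1531] (array([ 0.006,  0.002, -0.002]), array([-0.0006,  0.0001,  0.0009]))
```

Call:
jog_arm(
  deltas=[
    [[0.006,0,0],[0,0,0]],
    [[0.01,0,0],[0,0,0]],
    [[0.01,0,0],[0,0,0]],
    [[0.01,0,0],[0,0,0]],
  ],
)

```text
clock: 39.93
ee_pos: [0.4752, -0.0036, 0.1529]
tool_rot: [1.14, 1.252, -1.141]
contact_force: [-5.4, 1.3, 14.4]
finger_gap: 0.214
```

Call:
jog_arm(
  deltas=[
    [[0,0,0],[0,0,0]],
    [[0,0,0],[0,0,0]],
    [[0,0,0],[0,0,0]],
    [[0,0,0],[0,0,0]],
    [[0,0,0],[0,0,0]],
    [[0,0,0],[0,0,0]],
  ],
  claw=50,
)

```text
clock: 40.43
ee_pos: [0.4752, -0.0037, 0.1528]
tool_rot: [1.14, 1.252, -1.141]
contact_force: [-0.0, -0.2, 0.3]
finger_gap: 0.53
```

Call:
jog_arm(
  deltas=[
    [[-0.2,0,0],[0,0,0]],
    [[-0.6,0,0],[0,0,0]],
    [[-1,0,0.2],[0,0,0]],
    [[-1,0,0.5],[0,0,0]],
    [[-1,0,0.7],[0,0,0]],
    [[-1,0,0.7],[0,0,0]],
    [[-1,0,0.7],[0,0,0]],
  ],
)

```text
clock: 41.02
ee_pos: [0.4816, -0.074, 0.2527]
tool_rot: [1.142, 1.251, -1.143]
contact_force: [-0.7, 0.5, -0.2]
finger_gap: 0.532
```

```bash
python3 - <<'E'
from h import *
f=shot('wrist');s=shot('scene');d=shot('side');print(tool()[0],manip.sense()['contact_force'])
g=cv2.cvtColor(f['image'],cv2.COLOR_RGB2HSV)
for nm,lo,hi,z in[('green',(50,50,40),(95,255,255),.118),('bar',(0,90,20),(16,255,150),.156)]:
    m=cv2.morphologyEx(cv2.inRange(g,lo,hi),cv2.MORPH_OPEN,np.ones((3,3)))
    for k in cv2.findContours(m,cv2.RETR_EXTERNAL,1)[0]:
        if cv2.contourArea(k)<700: continue
        rw=cv2.minAreaRect((np.array([onplane(f,*q,z)[:2] for q in k[:,0]])*1000).astype(np.float32))
        if abs(rw[0][0]-475)<60: print(nm,np.round(rw[0],1),np.round(rw[1],1),round(rw[2],1))
def crop(h,p,a,b,sz):
    c=proj(h,p).astype(int);return cv2.resize(h['image'][c[1]-b:c[1]+b,c[0]-a:c[0]+a],sz,interpolation=cv2.INTER_CUBIC)
top=np.hstack([crop(s,(.5,0,.08),80,60,(400,300)),crop(d,(.52,0,.08),80,60,(400,300))])
cv2.imwrite('pics/fin.png',np.vstack([top,np.hstack([cv2.resize(f['image'],(400,300)),cv2.resize(s['image'],(400,300))])])[:,:,::-1])
E
```

```text
[ 0.48159846 -0.07240542  0.25258709] [-0.3705067  -0.17441331 -0.64791092]
green [474.5  -4.4] [ 51.9 129.5] 5.4
bar [ 493.  -200.9] [145.6  38.2] 5.3
bar [474.9  -4. ] [18.  66.9] 4.7
```

View pics/fin.png

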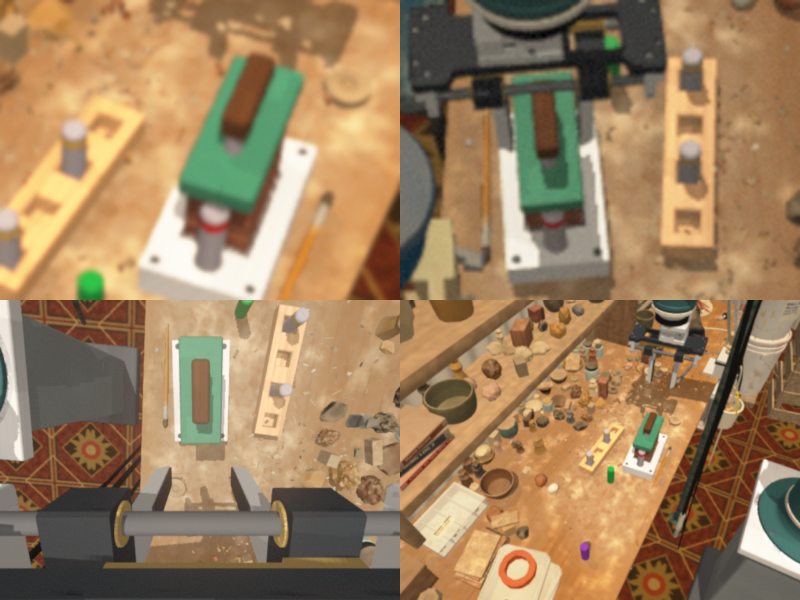

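The final view shows the green plate at (474.5, -4.4) mm with yaw 5.4°, centred on the bay. Both brass-banded pins are still in the rack, no boards are left on the bench, and the gripper is clear. Handing in.

```bash
python3 -c "
from rig import manip
print(manip.job_done())"
```

```text
the job is handed in; nothing more can be done
None
```

The glue-up is set and the job was handed in at about 41 s. No verdict was reported.

**What I did**
- **Pins:** four boards lay ready, so I used the long (red-banded) pair. Each pin started in its bore leaning about 15°, then was straightened and slid home. By the arm's own readings the feet ended 24.6 and 24.7 mm deep and within 0.6 mm of the bore centres. I felt no jamming.
- **Boards:** all four are piled in the bay.
- **Weight:** set on top, handle up and lengthwise along the pile.

**Last checks**

| Item | Measured centre (mm) | Yaw | Target (bay) |
|---|---|---|---|
| Top of pile | (475.5, -2.8) | 5.4° | (474.6, -3.8), 5.35° |
| Weight plate | (474.5, -4.4) | 5.4° | same |
| Weight handle | (474.9, -4.0) | 4.7° | same |

- In the last pictures both short (brass-banded) pins are still in the rack and the gripper is clear of everything. I didn't measure the bystanders, but none looked moved.
- The lower three boards were placed from arm readings and judged flush by eye in the pictures.
- I measured pile and weight position, not their level.
- **Disagreement:** the last board sat 3–5 mm off-centre in the grip and two estimates differed by about 1.5 mm. I corrected for it when placing, and the pile-top figure in the table was taken afterwards.

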